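# Right the tipped pot from the banding wheel and gauge it

### The job

Lift the tipped-over little pot off the free-turning banding wheel, stand it upright on the round clay batt and let go. Then take it again and stand it upright on the bed of the sizing gauge midway between the two jaws, let go, and push the blue sliding jaw shut, gently, until you feel the pot firmly held between both jaws; leave it so. Set the pot down softly and leave the pink and green bowls, the lid and the red brush where they are.

Things in the scene. Friction and masses are not known exactly. Their poses are not given: they have to be found in the camera images.
- pot: Grey-buff narrow-necked little pot, 70 mm tall, 65 to 130 g. Origin at the centre of its foot; its own z axis runs from foot to mouth. Radius 20 mm at the foot, 23 mm at 50 mm up, neck 13 mm from 55 to 70 mm. Starts lying on its side on the near wheel, mouth roughly toward the robot (up to 30 degrees either side), axis level and 25 mm above the wheel. It lies still but can roll when touched.
- pot_belly (a point): Middle of the pot's belly, on its axis 30 mm above the foot. The belly has radius 26 mm from 18 to 42 mm above the foot, faintly eight-sided: 50 to 53 mm across.
- wheel: The near banding wheel (a cast turntable on which the pot lies; another like it stands far back and is not used). Fixed to the table. Origin at the centre of its underside, z up; the flat round head is 182 mm across and its top lies 93 mm above the table.
- wheel_head (a joint): Turn of the wheel's head about the vertical through the wheel's origin (rad). Passive and almost frictionless (0.01 N m): it spins if touched off centre.
- batt: Round flat batt of fired clay with an incised sprig, 137 mm across, 14 mm thick, loose on the table, about 0.5 kg. Origin at the centre of its underside, z up.
- gauge: Sizing gauge, a bench caliper with tall jaws, fixed to the table. Origin in the table plane below the bed's middle, z up. Wooden bed 100 mm (x) by 210 mm (y, from -95 to +115 mm), its top 10 mm above the table. Fixed steel jaw: upright plate 60 mm wide (x), inner face at y = -60 mm, 75 mm high above the table, 14 mm thick. The blue sliding jaw faces it from the +y side.
- slide (a joint): Travel of the blue sliding jaw toward the fixed jaw along the gauge's -y (m), 0 to 0.085, stays where it is left (friction about 1.5 N, damped 4 N s/m). The clear gap between the jaws is 0.118 m minus this value. It starts between 0 and 0.018.
- jaw_push (a point): Middle of the outer (+y) face of the blue sliding jaw, 50 mm above the table; the jaw is an upright plate 60 mm wide (along the gauge's x), 14 mm thick, 74 mm high above the table, with a 5 mm thick, 92 mm wide shoe at its foot. Press here toward the gauge's -y to shut it.
- gauge_bed (a point): Point on the top of the gauge's bed, 60 mm from the fixed jaw's inner face, where the pot may stand; axes as gauge. Between the tall jaws there is room only for a gripper that points straight down with its fingers closing along the gauge's x.
- bowl: Pink bowl, bystander, 121 mm across, 61 mm tall. Origin at the centre of its underside.
- cup: Pale green little bowl, bystander, 65 mm across, 38 mm tall. Origin at the centre of its underside.
- lid: Pale pot lid with a knob, bystander, 68 mm across, 34 mm tall. Origin at the centre of its underside.
- brush: Red-handled brush, bystander, 218 mm long, lying on the table. Origin at its middle, underside.
Not all that is in view belongs to the job. Leave any purple look-alike of the batt alone.

How it is judged:
On the way, in this order (a step that is already met when the one before it is completed fails the run):
1. the pot is held clear of the wheel, lifted off it (contact force between pot and wheel below 0.02 N and contact force between the fingers and pot above 0.5 N and height (world z) of pot above 0.135 m), for 0.1 s.
2. the pot stands upright on the batt, let go and still (angle between pot's own z axis and vertical below 0.1 rad and z of pot in the frame of batt between 0.01 and 0.018 m and horizontal distance between pot and batt below 0.055 m and contact force between pot and the fingers below 0.05 N and linear speed of pot below 0.02 m/s), for 0.2 s.
3. the pot stands upright on the gauge's bed between the jaws, let go and still (angle between pot's own z axis and vertical below 0.1 rad and z of pot in the frame of gauge between 0.006 and 0.014 m and x of pot in the frame of gauge between -0.025 and 0.025 m and y of pot in the frame of gauge between -0.04 and 0.04 m and contact force between pot and the fingers below 0.05 N and linear speed of pot below 0.02 m/s), for 0.2 s.
4. the sliding jaw presses the pot against the fixed jaw (over 2 N, gap under 55 mm) (contact force between slide and pot above 2 N and value of joint slide above 0.063 m), for 0.1 s.
At the end, for the whole second after the job is handed in: The pot stands upright (within 0.1 rad) and still on the gauge's bed, within 25 mm of the middle of the jaws' width, held between the fixed jaw and the sliding jaw, the gap between them under 55 mm (value of joint slide above 0.063 m and angle between pot's own z axis and vertical below 0.1 rad and z of pot in the frame of gauge between 0.006 and 0.014 m and x of pot in the frame of gauge between -0.025 and 0.025 m and y of pot in the frame of gauge between -0.045 and -0.02 m and linear speed of pot below 0.02 m/s); the robot touches nothing.
It fails at once if the pot is set down or knocked hard on the batt (over 50 N) (contact force between pot and batt above 50 N).
It fails at once if the pot is set down or knocked hard on the gauge (over 50 N) (contact force between pot and gauge above 50 N and contact force between pot and slide below 1 N).
It fails at once if the sliding jaw squeezes the pot with over 50 N (contact force between slide and pot above 50 N).
It fails at once if a bystander is moved by more than 30 mm (distance of any of bowl, cup, lid, brush from where it was at the start of the episode above 0.03 m).
It also fails if it takes over 72 s, if anything falls off the work surface, if the arm or the gripper's body presses on something with over 40 N, if the wrist force passes 120 N, or if a joint passes its speed limit or range.

### The arm

A 7-joint arm with a two-finger parallel gripper is mounted at the origin on a cart in front of the work surface, level with it; the furniture and walls round the work are solid. World frame = base frame: x ahead of the robot, y to its left, z up, the work surface at z = 0. Lengths are in m, angles in rad, forces in N, time in s.
With the tool pointing down it reaches from about 0.4 to 0.875 m from the base axis. Payload 19.3 kg.
Tool frame: the origin (TCP) lies on the centre line of the jaws, within the pads' length; the fingertips stand 25 mm ahead of it and the grasp point (between the pads) lies 6 mm ahead of it (robot.tip_extent is the distance from the TCP to the fingertips, in m); z points along the fingers, y is the line along which they close (so a half turn about z gives the same grasp; the last joint's range is limited). The gripper opens to 85 mm and grips with 20 to 120 N. Pads are 22 mm wide; open, the fingers measure 114 mm over their backs; the gripper's body (76 mm by 85 mm) begins 54 mm behind the grasp point. The pads swing forward as they close: fully open they stand 13 mm farther back than shut.
Start: joints at [1.048, 0.521, -0.036, 1.599, 0.021, 1.021, -0.113], TCP at [0.273, -0.562, 0.256] pointing down, gripper open.
Joint ranges: [-2.91, 2.91], [-0.3, 2.13], [-1.5, 1.42], [0.17, 2.43], [-1.26, 4.41], [0.16, 1.93], [-2.52, 2.52]. Speed limits (rad/s): [1.89, 1.89, 2.39, 2.39, 3.01, 3.01, 3.01].

### API

Orientations are given as [roll, pitch, yaw] about the fixed x, y, z axes, in that order (R = Rz(yaw) Ry(pitch) Rx(roll)).
In Python, from bench import robot gives the robot as it stands.
- The arm moves only by the tool jog_arm, never from a script. Its argument "series" is a list that holds one entry, the list of rows, each a list of 7 numbers: the closure in counts, from 0 (fully open) to 255 (shut), then the shift along the tool's x, y, z as a fraction of full scale, then the turn, a rotation vector about the tool's x, y, z as a fraction of full scale. In form: [[[gripper, dx, dy, dz, rx, ry, rz], ...]]. A call has 1 to 10 rows; each row is the pose to reach, as a shift and turn from the pose commanded when the call began, along the tool's axes at that moment, turning the shorter way round; what a row does not reach only later rows make up. Full scale, the value 1, is 40 cm for a shift and 360 degrees for a turn. A row lasts 1/12 s, in which the tool goes at most 41.7 mm and 7.16 degrees, less where a joint would pass 70% of its speed; a pose out of reach is approached as far as the arm can. A call with a number of a shift or a turn outside -1 to 1 is refused whole. A call with a gripper value outside its range is refused whole. The fingers move at their own pace and stop on an object; "newtons" is the grip in N (left out, the last holds). Time passes only in rows, so rows that repeat a pose let the fingers close. It gives the time, the measured TCP pose, the force, the opening and the grip force at its end, in the units of the state.
- robot.read_state(): the state, without advancing time (a new reading comes with each control period).
- robot.grab_frame(name): name is "scene" or "side" or "wrist"; returns a dict with "image" (384x512x3 uint8, blue, green, red), "K" (3x3 intrinsics, pixels), "rvec" (rotation vector, rad) and "tvec" (3), from world to camera coordinates, as OpenCV has them; the wrist camera has in their place "tool_from_camera" (4x4, takes a point from camera to tool coordinates, whose origin is the TCP and whose axes are the flange's). Camera axes: x right, y down, z forward; pixel columns grow to the right and rows downward; lengths in m; the calibration is good to about 2 mm. A picture is of the moment at which its call begins: read the wrist's pose just before it. There is no depth.
- robot.sign_off(): hands the job in; it is judged then, once.
The state is a dict: "time": time; "joint_pos": joint angles; "joint_velocities": joint speeds; "joint_torque": joint torques, N m; "tcp_pos": TCP position; "tcp_rot": TCP orientation; "ft_force": force on the tool from outside, world axes, zero at the start; "moment": the same for the moment, N m; "opening": finger opening in m; "gripper_force": force on a finger pad.
Only numpy, scipy, OpenCV 4.12 (cv2) and the standard library are available. Lean on these libraries where they do the work, as an engineer would, in place of code of your own. Each camera call takes 0.05 s, during which the arm holds its last target. There are 200 camera calls.

## Working session

There is one attempt and no reset: what is moved stays moved. The work goes in short steps, Python scripts to look and compute and a tool call to move; the robot and the scene stay as the last step left them, time stands still between calls to the robot, and variables do not carry over. Pictures are saved under pics/ and viewed, at most 10 in all, crops included, and the job is handed in when it is done.

Besides the shell and the picture viewer there is one more tool, called after "Call:" as name(argument=value, ...), one argument or row to a line, values as JSON. jog_arm: Moves the arm, as the interface text tells. Shift numbers are shares of 40 cm and turn numbers shares of 360 degrees, none past 1 either way. Its arguments: {"type":"object","properties":{"series":{"type":"array"},"newtons":{"type":"number"}},"required":["series"]}

```bash
ls; mkdir -p pics; python3 - <<'E'
from bench import robot
import cv2,numpy as np,pickle
fs={}
for n in("scene","side"):
    f=robot.grab_frame(n);fs[n]=f;cv2.imwrite(f"pics/{n}0.png",f["image"])
    R=cv2.Rodrigues(np.array(f["rvec"],float))[0];print(n,(-R.T@np.array(f["tvec"]).ravel()).round(3),f["K"][0])
pickle.dump(fs,open("f0.pkl","wb"))
print(robot.read_state())
E
```

```text
pics
scene [-0.33   0.887  0.736] [476.37104359   0.         252.6976799 ]
side [ 0.504 -1.09   0.717] [364.41992279   0.         261.08353535]
{'time': 0.1, 'joint_pos': array([ 1.047818  ,  0.52195146, -0.03631825,  1.59991235,  0.02118525,
        1.02106756, -0.11278307]), 'joint_velocities': array([-0.00011373,  0.00064649,  0.00145341, -0.00138621, -0.0004811 ,
       -0.0003046 , -0.00073139]), 'joint_torque': array([ 5.94266152e-03, -9.28482771e+01,  1.98531076e+00, -3.70529330e+01,
        1.82189432e-02,  5.39068918e-03, -3.23367658e-05]), 'tcp_pos': array([ 0.27327932, -0.56181171,  0.25579904]), 'tcp_rot': array([-3.14063992e+00,  5.63006898e-05,  4.52767924e-01]), 'ft_force': array([-0.55811264, -0.02227576,  0.31607371]), 'moment': array([ 0.03937323, -0.03763469, -0.00504337]), 'gripper_force': 0.0, 'opening': 0.08518409096718299}
```

View pics/scene0.png

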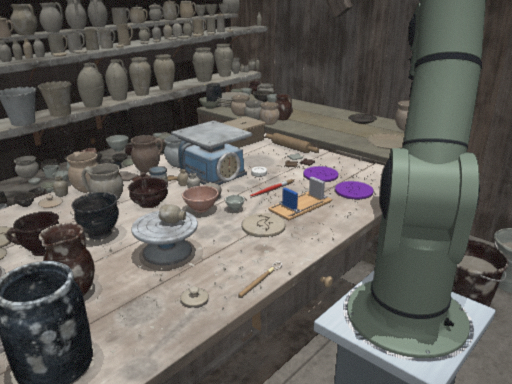

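View pics/side0.png

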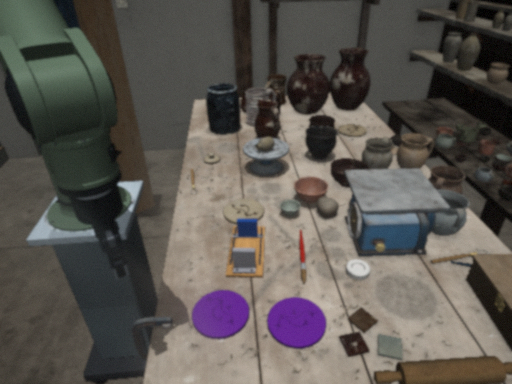

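The scene view shows the wheel with the pot at about (167,225), the batt at (263,225) and the gauge at (303,203). In the side view the same three are at (265,150), (243,210) and (246,250).

```bash
python3 - <<'E'
import cv2,numpy as np,pickle
fs=pickle.load(open("f0.pkl","rb"))
a=fs["scene"]["image"][170:270,125:345];b=fs["side"]["image"][125:285,205:345]
cv2.imwrite("pics/c1.png",cv2.resize(a,None,fx=3.6,fy=3.6,interpolation=cv2.INTER_CUBIC))
cv2.imwrite("pics/c2.png",cv2.resize(b,None,fx=3.7,fy=3.7,interpolation=cv2.INTER_CUBIC))
E
```

```text
(no output)
```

View pics/c1.png

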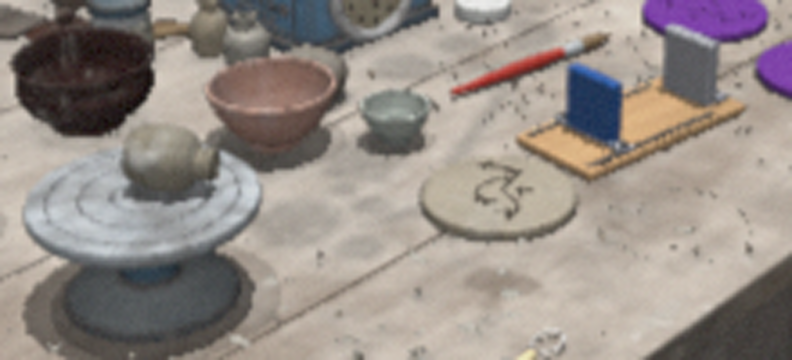

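View pics/c2.png

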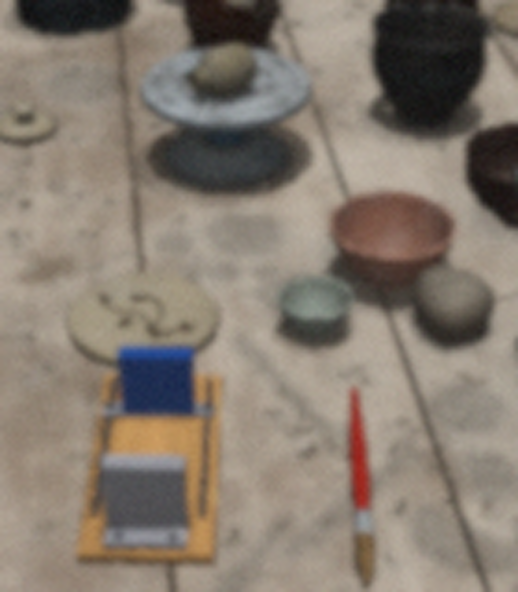

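Scene crop: pot belly about (162,158), mouth (213,160), wheel top centre (143,203), batt centre (499,196), bed corners (520,140), (592,172), (745,103). Side crop: the batt spans x 67–219 and the bed corners are (105,375), (222,377), (216,556), (78,556).

```bash
cat > h.py <<'E'
import cv2,numpy as np
def ray(f,px):
    R=cv2.Rodrigues(np.array(f["rvec"],float))[0];t=np.array(f["tvec"],float).ravel()
    d=np.c_[np.array(px,float).reshape(-1,2),np.ones(len(np.array(px).reshape(-1,2)))]@np.linalg.inv(np.array(f["K"])).T@R
    return -R.T@t,d
def plane(f,px,z):
    c,d=ray(f,px);return c+d*((z-c[2])/d[:,2])[:,None]
E
python3 - <<'E'
import pickle;from h import *
np.set_printoptions(precision=4,suppress=True)
fs=pickle.load(open("f0.pkl","rb"))
S=lambda p:np.array(p,float)/3.6+[125,170]-.36
D=lambda p:np.array(p,float)/3.7+[205,125]-.36
sc,sd=fs["scene"],fs["side"]
print("bed sc",plane(sc,S([(520,140),(592,174),(745,103)]),.01))
print("bed sd",plane(sd,D([(105,375),(222,377),(216,556),(78,556)]),.01))
for n,f,p,z in(("batt",sc,S([(421,195),(577,197),(499,157),(499,232)]),.014),("batt",sd,D([(67,318),(219,316),(143,272),(143,361)]),.014),
 ("wh",sc,S([(24,205),(262,195),(143,145),(143,258)]),.093),("wh",sd,D([(142,85),(311,85),(226,45),(226,124)]),.093)):
    q=plane(f,p,z);print(n,q[:,:2].tolist(),(q[:2].mean(0)+q[2:].mean(0))/2)
print("pot sc belly,mouth",plane(sc,S([(160,158),(211,162)]),.118));print("sd",plane(sd,D([(222,72),(196,84)]),.118))
# blue
for n,f in fs.items():
    h=cv2.cvtColor(f["image"],cv2.COLOR_BGR2HSV)
    m=cv2.inRange(h,(108,150,50),(125,255,255));k,l,s,c=cv2.connectedComponentsWithStats(m)
    print(n,[(s[i],c[i]) for i in range(1,k) if s[i,4]>60])
print("jaw steel top outer/inner side", plane(sd,D([(104,457),(185,457),(118,347),(194,347)]),.0745))
E
```

```text
bed sc [[ 0.5778 -0.1864  0.01  ]
 [ 0.4872 -0.1784  0.01  ]
 [ 0.4654 -0.3875  0.01  ]]
bed sd [[ 0.4888 -0.1857  0.01  ]
 [ 0.5868 -0.2     0.01  ]
 [ 0.5615 -0.4035  0.01  ]
 [ 0.4632 -0.3924  0.01  ]]
batt [[0.5700767582511475, -0.045435808058493565], [0.4666756761081087, -0.13142746056968158], [0.5654138342078011, -0.1426976437277615], [0.4781366487751194, -0.04236892164809869]] [ 0.5201 -0.0905  0.014 ]
batt [[0.45758421054922005, -0.10482325822234251], [0.5926058221530996, -0.11793114747935507], [0.5290099518457398, -0.03941833277641105], [0.5216949045406792, -0.17538504674823685]] [ 0.5252 -0.1094  0.014 ]
wh [[0.6891814772971474, 0.2681256579282032], [0.563853912648732, 0.1373861253903741], [0.6996267717210136, 0.1453382511300627], [0.5587064247406387, 0.2569213704061325]] [0.6278 0.2019 0.093 ]
wh [[0.5440778605400323, 0.1951104214160504], [0.7197708884584718, 0.17196855082069584], [0.6422042687560198, 0.2835999731295007], [0.6223976507475623, 0.09633927389132024]] [0.6321 0.1868 0.093 ]
pot sc belly,mouth [[0.6324 0.1792 0.118 ]
 [0.5976 0.1575 0.118 ]]
sd [[0.6256 0.1631 0.118 ]
 [0.5967 0.1388 0.118 ]]
scene [(array([283, 189,  14,  20, 163], dtype=int32), array([289.589 , 198.0982]))]
side [(array([238, 220,  18,  15, 232], dtype=int32), array([246.8405, 226.7845]))]
jaw steel top outer/inner side [[ 0.4866 -0.362   0.0745]
 [ 0.5438 -0.3686  0.0745]
 [ 0.5015 -0.2337  0.0745]
 [ 0.5612 -0.2408  0.0745]]
```

Call:
jog_arm(
  series=[
    [[0,0.96,-0.53,-0.37,0,0,0],[0,0.96,-0.53,-0.37,0,0,0],[0,0.96,-0.53,-0.37,0,0,0],[0,0.96,-0.53,-0.37,0,0,0],[0,0.96,-0.53,-0.37,0,0,0],[0,0.96,-0.53,-0.37,0,0,0],[0,0.96,-0.53,-0.37,0,0,0],[0,0.96,-0.53,-0.37,0,0,0],[0,0.96,-0.53,-0.37,0,0,0],[0,0.96,-0.53,-0.37,0,0,0]],
  ],
)

```text
time: 0.93
tcp_pos: [0.5013, -0.2374, 0.3902]
tcp_rot: [-3.142, 0.0, 0.453]
ft_force: [0.1, -0.0, -0.6]
opening: 0.0854
gripper_force: 0.0
```

Call:
jog_arm(
  series=[
    [[0,0,0,0,0,0,0],[0,0,0,0,0,0,0],[0,0,0,0,0,0,0]],
  ],
)

```text
time: 1.18
tcp_pos: [0.5005, -0.2395, 0.3892]
tcp_rot: [-3.141, 0.001, 0.453]
ft_force: [-0.6, -1.0, 0.9]
opening: 0.0856
gripper_force: 0.0
```

```bash
cat >> h.py <<'E'
from scipy.spatial.transform import Rotation as Ro
def snap(robot,name):
    s=robot.read_state();f=robot.grab_frame("wrist");cv2.imwrite(f"pics/{name}.png",f["image"])
    T=np.eye(4);T[:3,:3]=Ro.from_euler("xyz",s["tcp_rot"]).as_matrix();T[:3,3]=s["tcp_pos"]
    W=np.linalg.inv(T@np.array(f["tool_from_camera"]))
    f["rvec"]=cv2.Rodrigues(W[:3,:3])[0];f["tvec"]=W[:3,3];f["st"]=s
    import pickle;pickle.dump(f,open(name+".pkl","wb"));return f
E
python3 - <<'E'
from bench import robot
from h import *
f=snap(robot,"w1");s=f["st"];print(s["time"],s["tcp_pos"],s["tcp_rot"],s["joint_pos"].round(3));print(np.array(f["tool_from_camera"]).round(3),f["K"])
E
```

```text
1.1833 [ 0.50045628 -0.23950686  0.38915093] [-3.14140278e+00  6.81146731e-04  4.52807253e-01] [ 0.47   0.299 -0.171  1.597  0.053  1.251 -0.829]
[[-0.    -0.961 -0.275  0.069]
 [ 1.    -0.    -0.     0.001]
 [ 0.    -0.275  0.961 -0.119]
 [ 0.     0.     0.     1.   ]] [[305.15272098   0.         257.72114081]
 [  0.         305.15272098 193.58723674]
 [  0.           0.           1.        ]]
```

View pics/w1.png

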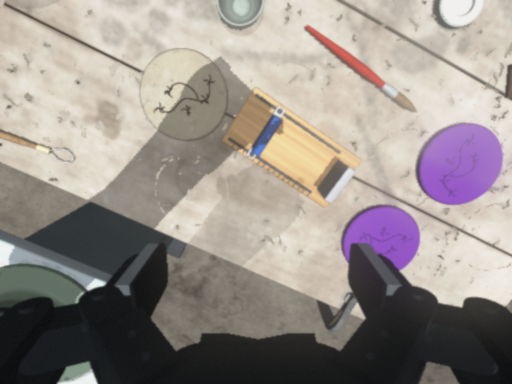

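The wrist view shows the batt at about (184,94), the gauge bed corners at (256,87), (360,160), (327,207) and (222,137), and the blue jaw at (267,135). Next I look above the pot with a slight tilt, which also lets me identify the kinematics.

Call:
jog_arm(
  series=[
    [[0,0.56,-0.75,0,0,0.04,0],[0,0.56,-0.75,0,0,0.04,0],[0,0.56,-0.75,0,0,0.04,0],[0,0.56,-0.75,0,0,0.04,0],[0,0.56,-0.75,0,0,0.04,0],[0,0.56,-0.75,0,0,0.04,0],[0,0.56,-0.75,0,0,0.04,0],[0,0.56,-0.75,0,0,0.04,0],[0,0.56,-0.75,0,0,0.04,0],[0,0.56,-0.75,0,0,0.04,0]],
  ],
)

```text
time: 2.07
tcp_pos: [0.5707, 0.1355, 0.3891]
tcp_rot: [-3.139, -0.252, 0.459]
ft_force: [0.2, 1.4, -0.8]
opening: 0.0856
gripper_force: 0.0
```

Call:
jog_arm(
  series=[
    [[0,0,0,0,0,0,0],[0,0,0,0,0,0,0],[0,0,0,0,0,0,0]],
  ],
)

```text
time: 2.32
tcp_pos: [0.571, 0.1265, 0.3892]
tcp_rot: [3.141, -0.251, 0.45]
ft_force: [0.8, 0.8, -1.0]
opening: 0.0853
gripper_force: 0.0
```

```bash
cat > kin.py <<'E'
import numpy as np,itertools
from scipy.optimize import least_squares
from scipy.spatial.transform import Rotation as Ro
AX="zyzyzyz"
LO=np.array([-2.91,-.3,-1.5,.17,-1.26,.16,-2.52]);HI=np.array([2.91,2.13,1.42,2.43,4.41,1.93,2.52])
def fk(q,s,L,n7=0.):
    R=np.eye(3);p=np.array([0,0,L[0]]);el=None
    for i in range(7):
        R=R@Ro.from_euler(AX[i],s[i]*q[i]+(n7 if i==6 else 0)).as_matrix()
        if i==2:p=p+R[:,2]*L[1]
        if i==4:p=p+R[:,2]*L[2]
    return p+R[:,2]*L[3],R,p
E
python3 - <<'E'
from bench import robot
from h import *
from kin import *
import pickle
f=snap(robot,"w2");s2=f["st"];s1=pickle.load(open("w1.pkl","rb"))["st"]
D=[(np.array([1.047818,0.52195146,-0.03631825,1.59991235,0.02118525,1.02106756,-0.11278307]),np.array([.27327932,-.56181171,.25579904]),np.array([-3.14063992,5.63e-5,.452767924]))]+[(s["joint_pos"],s["tcp_pos"],s["tcp_rot"]) for s in(s1,s2)]
print(s2["tcp_pos"],s2["tcp_rot"],s2["joint_pos"].round(3),s2["time"])
def res(L,s,n):
    r=[]
    for q,p,e in D:
        P,R,_=fk(q,s,L,n);r+=[P-p,(R-Ro.from_euler("xyz",e).as_matrix()).ravel()*.3]
    return np.concatenate(r)
o=[]
for s in itertools.product((1,-1),repeat=7):
    for n in(0,np.pi/2,np.pi,-np.pi/2):
        x=least_squares(res,[.34,.54,.42,.33],args=(s,n));o.append((x.cost,s,n,x.x))
o.sort(key=lambda t:t[0]);[print(t) for t in o[:3]]
E
```

```text
[0.57103168 0.12652672 0.38924392] [ 3.14119148 -0.25064403  0.45020108] [ 0.02   0.243 -0.394  1.707  0.084  0.96  -1.513] 2.3167
(np.float64(0.004017336217636414), (-1, 1, -1, 1, -1, 1, -1), 1.5707963267948966, array([0.19200531, 0.74882882, 0.32456903, 0.41997043]))
(np.float64(0.010002533174649117), (-1, 1, -1, 1, 1, 1, -1), 1.5707963267948966, array([-0.0153591 ,  0.49645947,  0.46251453, -0.08287741]))
(np.float64(0.050615219517620505), (-1, -1, -1, -1, -1, -1, -1), 1.5707963267948966, array([ 0.45646925, -0.64338458, -0.35596395, -0.34958739]))
```

View pics/w2.png

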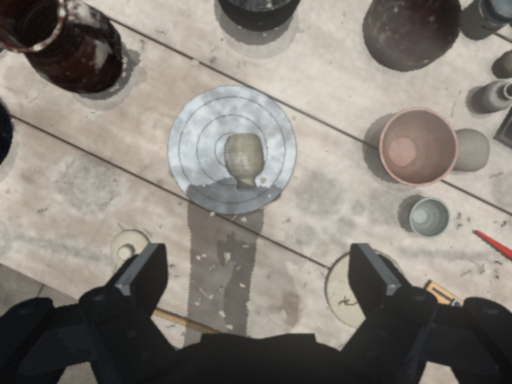

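The wrist view shows the pot on the wheel with foot at about (243,134), belly (244,156) and mouth (247,184). Its axis nearly follows tool x.

```bash
python3 - <<'E'
from h import *
from kin import *
import pickle
np.set_printoptions(precision=4,suppress=True)
w1,w2=[pickle.load(open(n+".pkl","rb")) for n in("w1","w2")]
D=[(np.array([1.047818,0.52195146,-0.03631825,1.59991235,0.02118525,1.02106756,-0.11278307]),np.array([.27327932,-.56181171,.25579904]),np.array([-3.14063992,5.63e-5,.452767924]))]+[(f["st"]["joint_pos"],f["st"]["tcp_pos"],f["st"]["tcp_rot"]) for f in(w1,w2)]
pickle.dump(D,open("D.pkl","wb"))
o=[]
for s in itertools.product((1,-1),repeat=7):
  for n0 in(0,np.pi/2,np.pi,-np.pi/2):
   for n in(0,np.pi/2,np.pi,-np.pi/2):
    e=[]
    for q,p,a in D:
        R=Ro.from_euler("z",n0).as_matrix()@fk(q,s,[0,0,0,0],n)[1];e.append(Ro.from_matrix(R.T@Ro.from_euler("xyz",a).as_matrix()).magnitude())
    o.append((max(e),s,n0,n,e))
o.sort(key=lambda t:t[0]);[print(t) for t in o[:6]]
# vision
hsv=cv2.cvtColor(w1["image"],cv2.COLOR_BGR2HSV)
print("bed",plane(w1,[(256,87),(360,160),(327,207),(222,137)],.01))
print("batt",plane(w1,[(184,94)],.014),"blue jaw top px")
for n,lo,hi in(("blue",(105,120,40),(125,255,255)),("orange",(10,70,60),(25,255,255))):
    k,l,s,c=cv2.connectedComponentsWithStats(cv2.inRange(hsv,lo,hi));i=1+s[1:,4].argmax();print(n,s[i],c[i])
    pt=np.argwhere(l==i)[:,::-1].astype(np.float32);print(cv2.boxPoints(cv2.minAreaRect(pt)))
print("pot foot,belly,mouth",plane(w2,[(243,134),(244,156),(247,184)],.118)); print("wheel",plane(w2,[(232,149)],.093))
g=cv2.resize(w2["image"][115:205,195:295],None,fx=6,fy=6,interpolation=cv2.INTER_CUBIC);g2=cv2.resize(w1["image"][35:220,125:370],None,fx=2.1,fy=2.1,interpolation=cv2.INTER_CUBIC)
cv2.imwrite("pics/pc.png",g);cv2.imwrite("pics/gc.png",g2)
E
```

```text
(1.1286399147562979e-08, (-1, -1, -1, -1, -1, -1, -1), 3.141592653589793, -1.5707963267948966, [1.1286399147562979e-08, 4.864770835959336e-16, 6.169868380927145e-16])
(1.1286399362512554e-08, (-1, 1, -1, 1, -1, 1, -1), 0, 1.5707963267948966, [1.1286399362512554e-08, 3.5983165301792e-16, 5.03389787947847e-16])
(0.16814202513756246, (-1, 1, -1, 1, 1, 1, -1), 0, 1.5707963267948966, [0.042370492356691374, 0.10631893984224373, 0.16814202513756246])
(0.16814202513756257, (-1, -1, -1, -1, 1, -1, -1), 3.141592653589793, -1.5707963267948966, [0.04237049235669155, 0.10631893984224387, 0.16814202513756257])
(0.2874642870069954, (-1, 1, -1, 1, 1, 1, -1), -1.5707963267948966, 0, [0.04323917740318368, 0.10661747846709303, 0.2874642870069954])
(0.2874642870069956, (-1, -1, -1, -1, 1, -1, -1), 1.5707963267948966, 3.141592653589793, [0.04323917740318384, 0.10661747846709316, 0.2874642870069956])
bed [[ 0.5875 -0.1952  0.01  ]
 [ 0.5601 -0.3986  0.01  ]
 [ 0.4653 -0.39    0.01  ]
 [ 0.495  -0.1791  0.01  ]]
batt [[ 0.5296 -0.1001  0.014 ]] blue jaw top px
blue [253 144  12  11  70] [258.6286 148.6286]
[[252.6923 151.4615]
 [259.6154 141.0769]
 [264.6923 144.4615]
 [257.7692 154.8461]]
orange [ 222   88  139  119 5818] [287.4536 145.8599]
[[219.4615 139.3077]
 [254.6923  86.4615]
 [361.7692 157.8461]
 [326.5385 210.6923]]
pot foot,belly,mouth [[0.6577 0.1887 0.118 ]
 [0.6323 0.175  0.118 ]
 [0.6007 0.1554 0.118 ]]
wheel [[0.6354 0.1964 0.093 ]]
```

View pics/pc.png

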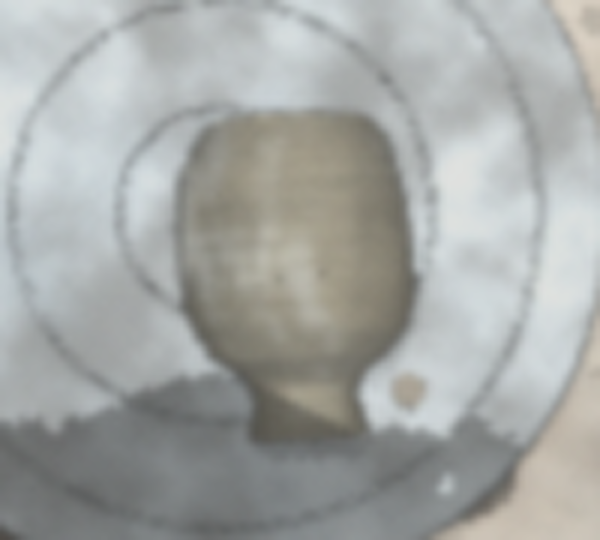

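```bash
cat >> kin.py <<'E'
S=(-1,1,-1,1,-1,1,-1)
def frames(q):
    R=np.eye(3);o=[R]
    for i in range(7):
        R=R@Ro.from_euler(AX[i],S[i]*q[i]+(np.pi/2 if i==6 else 0)).as_matrix();o.append(R)
    return o
E
python3 - <<'E'
from kin import *
import pickle
np.set_printoptions(precision=4,suppress=True)
D=pickle.load(open("D.pkl","rb"))
cols=[(0,2),(2,0),(2,1),(3,2),(4,0),(4,1),(5,2),(6,0),(6,1),(7,2)]
A=[];b=[]
for q,p,_ in D:
    F=frames(q);A.append(np.stack([F[i][:,j] for i,j in cols],1));b.append(p)
A=np.vstack(A);b=np.concatenate(b);print(np.linalg.svd(A)[1])
pr=np.array([.34,0,0,.54,0,0,.42,0,0,.33])
for lam in(1e-1,1e-2,1e-3):
    x=pr+np.linalg.solve(A.T@A+lam**2*np.eye(10),A.T@(b-A@pr));print(lam,x,np.abs(A@x-b).max())
import itertools
for k in(4,5,6):
  rs=[]
  for extra in itertools.combinations([1,2,4,5,7,8],k-4):
    c=sorted([0,3,6,9]+list(extra));x,r,*_=np.linalg.lstsq(A[:,c],b,rcond=None);rs.append((np.abs(A[:,c]@x-b).max(),[cols[i] for i in c],x))
  rs.sort(key=lambda t:t[0]);[print(r) for r in rs[:4]]
E
```

```text
[3.4564 2.9922 2.9883 0.2607 0.2293 0.1616 0.1453 0.046  0.0049]
0.1 [ 0.3326  0.0012 -0.0266  0.5379  0.0074 -0.0195  0.4217  0.0022 -0.013
  0.3161] 0.0009158051504445375
0.01 [ 0.3192 -0.0008 -0.0192  0.5359  0.0048 -0.0361  0.4212  0.0004 -0.0039
  0.3032] 5.5699960485433575e-05
0.001 [ 0.321  -0.0002 -0.0206  0.5339  0.0037 -0.0391  0.4211  0.0003  0.0006
  0.304 ] 1.184712619783923e-06
(np.float64(0.0612218056921347), [(0, 2), (3, 2), (5, 2), (7, 2)], array([0.192 , 0.7488, 0.3246, 0.42  ]))
(np.float64(0.0013315714264235945), [(0, 2), (3, 2), (4, 1), (5, 2), (7, 2)], array([ 0.295 ,  0.539 , -0.0578,  0.4143,  0.2875]))
(np.float64(0.0015352343223053455), [(0, 2), (3, 2), (5, 2), (6, 1), (7, 2)], array([ 0.2886,  0.537 ,  0.4142, -0.0578,  0.2821]))
(np.float64(0.002650198417565003), [(0, 2), (2, 1), (3, 2), (5, 2), (7, 2)], array([ 0.3676, -0.0614,  0.5133,  0.4323,  0.3325]))
(np.float64(0.04564974917691056), [(0, 2), (2, 0), (3, 2), (5, 2), (7, 2)], array([0.3064, 0.1762, 0.5465, 0.2337, 0.3203]))
(np.float64(6.467384789377029e-06), [(0, 2), (2, 1), (3, 2), (4, 1), (5, 2), (7, 2)], array([ 0.3204, -0.0214,  0.5297, -0.0378,  0.4207,  0.303 ]))
(np.float64(0.0003088097790895916), [(0, 2), (2, 0), (3, 2), (5, 2), (6, 1), (7, 2)], array([ 0.2853, -0.0091,  0.5418,  0.4213, -0.0594,  0.2835]))
(np.float64(0.0009476740881904089), [(0, 2), (2, 1), (3, 2), (5, 2), (6, 1), (7, 2)], array([ 0.3117, -0.0179,  0.5299,  0.4196, -0.041 ,  0.2966]))
(np.float64(0.0012119041497263838), [(0, 2), (3, 2), (4, 0), (4, 1), (5, 2), (7, 2)], array([ 0.3126,  0.5815,  0.0438, -0.058 ,  0.4162,  0.3042]))
```

```bash
cat >> kin.py <<'E'
def FK(q):
    F=frames(q);return .3204*F[0][:,2]-.0214*F[2][:,1]+.5297*F[3][:,2]-.0378*F[4][:,1]+.4207*F[5][:,2]+.303*F[7][:,2],F[7]
def rot(z,y):
    z=z/np.linalg.norm(z);y=y/np.linalg.norm(y);return np.stack([np.cross(y,z),y,z],1)
def ik(p,R,q0,reg=.0,n=1):
    f=lambda q:np.r_[(FK(q)[0]-p)*3,Ro.from_matrix(FK(q)[1].T@R).as_rotvec(),reg*(q-q0)]
    x=least_squares(f,np.clip(q0,LO+.02,HI-.02),bounds=(LO+.01,HI-.01),max_nfev=60);P,Q=FK(x.x)
    return x.x,np.linalg.norm(P-p)+Ro.from_matrix(Q.T@R).magnitude()
E
cat > plan.py <<'E'
from kin import *
import pickle
np.set_printoptions(precision=2,suppress=True)
qc=pickle.load(open("D.pkl","rb"))[2][0]
rng=np.random.default_rng(0)
a=np.radians(30.3);r=np.array([np.cos(a),np.sin(a),0]);t=np.array([-r[1],r[0],0]);up=np.array([0,0,1.])
bel=np.array([.633,.174,.119])
for al in(30,40,50,60):
  c=np.radians(al)
  z=np.cos(c)*r-np.sin(c)*up
  for sg in(1,-1):
    R=rot(z,sg*t);best=[]
    for k in range(14):
        q,e=ik(bel-.006*z,R,rng.uniform(LO,HI) if k else qc,.0)
        if e<2e-3:best.append((np.abs(q-qc).max(),q))
    best.sort(key=lambda b:b[0]);print("pick",al,sg,len(best),[b[1] for b in best[:2]])
E
python3 plan.py
```

```text
pick 30 1 4 [array([ 0.72,  1.39, -1.39,  2.25,  2.64,  0.94,  0.06]), array([ 0.52,  1.04, -1.  ,  2.26,  2.94,  0.83, -0.56])]
pick 30 -1 9 [array([-0.12,  0.79, -0.16,  2.29,  3.39,  0.95,  1.68]), array([-1.04,  1.61,  1.33,  2.33,  3.51,  1.73,  0.26])]
pick 40 1 10 [array([ 0.64,  1.16, -1.3 ,  2.19,  2.38,  0.8 ,  0.03]), array([ 0.59,  1.07, -1.2 ,  2.19,  2.45,  0.73, -0.12])]
pick 40 -1 6 [array([-0.04,  0.7 , -0.29,  2.22,  3.29,  0.6 ,  1.76]), array([-0.39,  0.71,  0.17,  2.24,  3.56,  0.72,  1.33])]
pick 50 1 9 [array([ 0.35,  0.78, -0.86,  2.11,  2.27,  0.41, -0.23]), array([ 0.24,  0.72, -0.7 ,  2.12,  2.47,  0.34, -0.48])]
pick 50 -1 4 [array([-0.35,  0.63,  0.08,  2.15,  3.69,  0.38,  1.21]), array([-0.56,  0.68,  0.36,  2.16,  3.9 ,  0.5 ,  0.93])]
pick 60 1 7 [array([ 0.08,  0.65, -0.53,  2.01,  1.45,  0.18,  0.43]), array([ 0.12,  0.67, -0.57,  2.01,  1.46,  0.21,  0.43])]
pick 60 -1 2 [array([-1.07,  1.3 ,  1.41,  2.07,  4.33,  1.3 ,  0.06]), array([-1.07,  1.3 ,  1.41,  2.07,  4.33,  1.3 ,  0.06])]
```

```bash
cat > plan2.py <<'E'
from kin import *
import pickle
np.set_printoptions(precision=3,suppress=True)
qc=pickle.load(open("D.pkl","rb"))[2][0]
rng=np.random.default_rng(0)
up=np.array([0,0,1.]);al=np.radians(50)
def pickR(az):
    r=np.array([np.cos(az),np.sin(az),0]);t=np.array([-r[1],r[0],0]);return rot(np.cos(al)*r-np.sin(al)*up,t)
def placeR(phi):
    h=np.array([np.cos(phi),np.sin(phi),0]);z=-np.cos(al)*up+np.sin(al)*h;x=(up+z*np.cos(al))/np.sin(al)
    return np.stack([x,np.cross(z,x),z],1)
bel=np.array([.633,.174,.119]);R=pickR(np.radians(30.3));z=R[:,2]
if __name__=="__main__":
    qp=np.array([.35,.78,-.86,2.11,2.27,.41,-.23])
    qg,e=ik(bel-.006*z,R,qp,.02);print("grasp",qg,e)
    qa,e=ik(bel-.006*z-.1*z,R,qg,.02);print("pre",qa,e)
    for k in range(0,11):
        P,Q=FK(qc+(qa-qc)*k/10);print(k,P,"z",Q[:,2],"y",Q[:,1])
    ql,e=ik(bel-.006*z+[-.03,-.03,.12],R,qg,.02);print("lift",ql,e)
    for d in range(0,360,30):
        Rp=placeR(np.radians(d));p=np.array([.53,-.1,.044])-.006*Rp[:,2];b=[]
        for k in range(10):
            q,e=ik(p,Rp,ql if k==0 else rng.uniform(LO,HI),.0)
            if e<2e-3:b.append((np.abs(q-ql).max(),q))
        b.sort(key=lambda t:t[0])
        if b:print(d,b[0])
E
python3 plan2.py
```

```text
grasp [ 0.347  0.783 -0.856  2.111  2.267  0.409 -0.229] 6.535779729816208e-06
pre [ 0.443  0.536 -0.877  2.223  2.194  0.25  -0.249] 0.0002352073186219393
0 [0.571 0.126 0.389] z [ 0.223  0.108 -0.969] y [ 0.435 -0.9    0.   ]
1 [0.589 0.085 0.359] z [ 0.282 -0.016 -0.959] y [ 0.612 -0.767  0.193]
2 [0.606 0.054 0.336] z [ 0.349 -0.107 -0.931] y [ 0.757 -0.553  0.348]
3 [0.623 0.033 0.318] z [ 0.421 -0.161 -0.893] y [ 0.85  -0.274  0.45 ]
4 [0.637 0.023 0.302] z [ 0.493 -0.175 -0.852] y [0.869 0.04  0.494]
5 [0.648 0.025 0.286] z [ 0.558 -0.151 -0.816] y [0.801 0.357 0.481]
6 [0.652 0.037 0.27 ] z [ 0.608 -0.093 -0.788] y [0.644 0.639 0.422]
7 [0.647 0.057 0.253] z [ 0.638 -0.006 -0.77 ] y [0.407 0.852 0.33 ]
8 [0.633 0.083 0.236] z [ 0.64   0.098 -0.762] y [0.114 0.969 0.221]
9 [0.609 0.112 0.218] z [ 0.613  0.212 -0.761] y [-0.203  0.973  0.108]
10 [0.574 0.14  0.2  ] z [ 0.555  0.324 -0.766] y [-0.504  0.863 -0.   ]
lift [ 0.448  0.473 -0.87   2.135  1.66   0.17   0.263] 0.005387651783902199
30 (np.float64(2.141797087838566), array([ 0.94 ,  0.945, -0.627,  2.29 ,  3.802,  0.479,
[... 225 characters left out ...]
t64(1.3043758373146364), array([ 0.954,  1.398, -1.205,  1.4  ,  0.462,  1.474,  0.343]))
150 (np.float64(1.4662859977264502), array([ 0.535,  1.201, -0.642,  1.243,  0.202,  1.636,  0.974]))
180 (np.float64(1.508033115796738), array([ 0.196,  1.141, -0.277,  1.233,  0.22 ,  1.678,  1.448]))
210 (np.float64(1.5978746771974646), array([-0.136,  1.084,  0.054,  1.38 ,  0.281,  1.499,  1.861]))
240 (np.float64(1.4910069509617947), array([ 0.021,  1.032, -0.428,  1.607,  0.869,  1.496,  1.754]))
270 (np.float64(1.4798130892788244), array([ 0.178,  1.056, -0.768,  1.898,  1.357,  1.577,  1.743]))
300 (np.float64(1.3335814453120258), array([-0.469,  0.877,  0.102,  2.239,  1.671,  0.792,  1.597]))
```

```bash
cat > rel.py <<'E'
from kin import *
def rel(P,R,s):
    R0=Ro.from_euler("xyz",s["tcp_rot"]).as_matrix();d=R0.T@(np.array(P)-s["tcp_pos"]);v=Ro.from_matrix(R0.T@R).as_rotvec()
    n=max(np.linalg.norm(d)/.0417,np.degrees(np.linalg.norm(v))/7.16)
    return (d/.4).round(4).tolist()+(v/(2*np.pi)).round(4).tolist(),"rows %.1f"%n
E
python3 - <<'E'
from plan2 import *;from rel import *
from bench import robot
qp=np.array([.35,.78,-.86,2.11,2.27,.41,-.23])
qg,e=ik(bel-.006*z,R,qp,.02)
qa,e=ik(bel-.006*z-.08*z,R,qg,.02);print(qa)
s=robot.read_state();st=dict(s)
for k in(3,6,8,10):
    q=qc+(qa-qc)*k/10;P,Q=FK(q);print(k,q,P,rel(P,Q,st))
    st=dict(tcp_pos=P,tcp_rot=Ro.from_matrix(Q).as_euler("xyz"))
E
```

```text
[ 0.424  0.59  -0.878  2.204  2.207  0.291 -0.244]
3 [ 0.141  0.347 -0.539  1.856  0.721  0.76  -1.132] [0.623 0.034 0.31 ] ([-0.033, 0.2664, 0.1962, -0.0537, -0.0133, -0.1342], 'rows 7.3')
6 [ 0.263  0.451 -0.684  2.005  1.358  0.559 -0.751] [0.655 0.038 0.256] ([0.0411, 0.0051, 0.1516, -0.0364, 0.0029, -0.151], 'rows 7.8')
8 [ 0.343  0.521 -0.781  2.105  1.782  0.425 -0.497] [0.64  0.086 0.219] ([0.1489, 0.016, 0.0393, -0.0307, 0.0095, -0.1017], 'rows 5.4')
10 [ 0.424  0.59  -0.878  2.204  2.207  0.291 -0.244] [0.585 0.146 0.185] ([0.1902, 0.1118, -0.0066, -0.0396, 0.0053, -0.1001], 'rows 5.4')
```

Call:
jog_arm(
  series=[
    [[0,-0.033,0.266,0.196,-0.0537,-0.0133,-0.1342],[0,-0.033,0.266,0.196,-0.0537,-0.0133,-0.1342],[0,-0.033,0.266,0.196,-0.0537,-0.0133,-0.1342],[0,-0.033,0.266,0.196,-0.0537,-0.0133,-0.1342],[0,-0.033,0.266,0.196,-0.0537,-0.0133,-0.1342],[0,-0.033,0.266,0.196,-0.0537,-0.0133,-0.1342],[0,-0.033,0.266,0.196,-0.0537,-0.0133,-0.1342],[0,-0.033,0.266,0.196,-0.0537,-0.0133,-0.1342],[0,-0.033,0.266,0.196,-0.0537,-0.0133,-0.1342]],
  ],
)

```text
time: 3.12
tcp_pos: [0.623, 0.0352, 0.3103]
tcp_rot: [2.69, 0.034, 1.253]
ft_force: [-0.0, 0.1, -0.1]
opening: 0.0854
gripper_force: 0.0
```

```bash
cat > go.py <<'E'
from plan2 import *;from rel import *
from bench import robot
qp=np.array([.35,.78,-.86,2.11,2.27,.41,-.23])
qg,e=ik(bel-.006*z,R,qp,.02)
qa,e=ik(bel-.006*z-.08*z,R,qg,.02)
s=robot.read_state();print(s["joint_pos"],s["tcp_pos"])
qc=s["joint_pos"];st=s
for f in(.43,.71,1):
    q=qc+(qa-qc)*f;P,Q=FK(q);print(q,P,rel(P,Q,st))
    st=dict(tcp_pos=P,tcp_rot=Ro.from_matrix(Q).as_euler("xyz"))
E
python3 go.py
```

```text
[-0.008  0.324 -0.35   1.865  0.634  0.713 -1.065] [0.623 0.035 0.31 ]
[ 0.178  0.438 -0.577  2.011  1.31   0.532 -0.712] [0.65  0.035 0.248] ([0.0265, -0.0092, 0.1675, -0.0324, 0.0004, -0.1537], 'rows 7.9')
[ 0.299  0.513 -0.725  2.106  1.751  0.414 -0.482] [0.637 0.082 0.212] ([0.1443, 0.0221, 0.0398, -0.0308, 0.0088, -0.0994], 'rows 5.2')
[ 0.424  0.59  -0.878  2.204  2.207  0.291 -0.244] [0.585 0.146 0.185] ([0.176, 0.1262, -0.0147, -0.0422, 0.002, -0.1003], 'rows 5.5')
```

Call:
jog_arm(
  series=[
    [[0,0.0265,-0.009,0.1675,-0.0324,0,-0.1537],[0,0.0265,-0.009,0.1675,-0.0324,0,-0.1537],[0,0.0265,-0.009,0.1675,-0.0324,0,-0.1537],[0,0.0265,-0.009,0.1675,-0.0324,0,-0.1537],[0,0.0265,-0.009,0.1675,-0.0324,0,-0.1537],[0,0.0265,-0.009,0.1675,-0.0324,0,-0.1537],[0,0.0265,-0.009,0.1675,-0.0324,0,-0.1537],[0,0.0265,-0.009,0.1675,-0.0324,0,-0.1537],[0,0.0265,-0.009,0.1675,-0.0324,0,-0.1537]],
  ],
)

```text
time: 3.87
tcp_pos: [0.6509, 0.0338, 0.2481]
tcp_rot: [2.716, 0.476, 2.15]
ft_force: [-0.7, -1.1, -0.5]
opening: 0.0851
gripper_force: 0.0
```

```bash
sed -i 's/(.43,.71,1)/(.5,1)/' go.py; python3 go.py
```

```text
[-0.031  0.403 -0.304  2.021  1.226  0.422 -0.67 ] [0.651 0.034 0.248]
[ 0.197  0.496 -0.591  2.113  1.717  0.357 -0.457] [0.63  0.079 0.199] ([0.1674, -0.0056, 0.056, -0.027, 0.0129, -0.1036], 'rows 5.4')
[ 0.424  0.59  -0.878  2.204  2.207  0.291 -0.244] [0.585 0.146 0.185] ([0.1402, 0.1444, -0.0276, -0.0433, -0.0044, -0.0971], 'rows 5.4')
```

```bash
cat > sim.py <<'E'
from kin import *
from scipy.spatial.transform import Slerp
def sim(q,wps,n=8):
    out=[];P0,R0=FK(q)
    for P,R in wps:
        sl=Slerp([0,1],Ro.from_matrix(np.stack([R0,R])));mx=0
        for k in range(1,n+1):
            q,e=ik(P0+(np.array(P)-P0)*k/n,sl(k/n).as_matrix(),q,.01);mx=max(mx,e)
        out.append((q,mx));P0,R0=np.array(P),R
    return out
E
cat > t.py <<'E'
from plan2 import *;from sim import *
from bench import robot
q0=robot.read_state()["joint_pos"];qm=q0*.5+.5*np.array([.424,.59,-.878,2.204,2.207,.291,-.244])
for g in([FK(qm)],[]):
  for o in sim(q0,g+[(bel-.086*z,R),(bel-.006*z,R)]):print(o)
E
python3 t.py
```

```text
(array([ 0.006,  0.459, -0.344,  2.122,  1.792,  0.245, -0.578]), np.float64(5.087375193859964e-05))
(array([ 0.314,  0.54 , -0.725,  2.209,  2.455,  0.231, -0.528]), np.float64(0.00012587665443575832))
(array([ 0.232,  0.72 , -0.688,  2.116,  2.481,  0.334, -0.503]), np.float64(3.6816020741766853e-06))
(array([ 0.28 ,  0.528, -0.68 ,  2.21 ,  2.546,  0.219, -0.629]), np.float64(0.0001896773690673186))
(array([ 0.195,  0.704, -0.636,  2.118,  2.562,  0.317, -0.601]), np.float64(3.816663535029153e-06))
```

Feasible. Continuing with the midpoint, then the pregrasp.

Call:
jog_arm(
  series=[
    [[0,0.1674,-0.0056,0.056,-0.027,0.0129,-0.1036],[0,0.1674,-0.0056,0.056,-0.027,0.0129,-0.1036],[0,0.1674,-0.0056,0.056,-0.027,0.0129,-0.1036],[0,0.1674,-0.0056,0.056,-0.027,0.0129,-0.1036],[0,0.1674,-0.0056,0.056,-0.027,0.0129,-0.1036],[0,0.1674,-0.0056,0.056,-0.027,0.0129,-0.1036],[0,0.1674,-0.0056,0.056,-0.027,0.0129,-0.1036]],
  ],
)

```text
time: 4.45
tcp_pos: [0.6308, 0.0793, 0.199]
tcp_rot: [2.941, 0.606, 2.901]
ft_force: [-0.1, 0.7, 0.4]
opening: 0.085
gripper_force: 0.0
```

```bash
cat > t2.py <<'E'
from plan2 import *;from rel import *
from bench import robot
s=robot.read_state();print(s["time"],s["joint_pos"],s["tcp_pos"]);print(rel(bel-.086*z,R,s));print(rel(bel-.006*z,R,s))
E
python3 t2.py
```

```text
4.45 [-0.059  0.452 -0.258  2.124  1.841  0.21  -0.644] [0.631 0.079 0.199]
([0.1438, 0.1436, -0.0284, -0.0434, -0.0041, -0.0977], 'rows 5.4')
([0.1551, 0.1957, 0.1644, -0.0434, -0.0041, -0.0977], 'rows 5.4')
```

Call:
jog_arm(
  series=[
    [[0,0.144,0.144,-0.0284,-0.0434,-0.0041,-0.0977],[0,0.144,0.144,-0.0284,-0.0434,-0.0041,-0.0977],[0,0.144,0.144,-0.0284,-0.0434,-0.0041,-0.0977],[0,0.144,0.144,-0.0284,-0.0434,-0.0041,-0.0977],[0,0.144,0.144,-0.0284,-0.0434,-0.0041,-0.0977],[0,0.144,0.144,-0.0284,-0.0434,-0.0041,-0.0977],[0,0.144,0.144,-0.0284,-0.0434,-0.0041,-0.0977],[0,0.144,0.144,-0.0284,-0.0434,-0.0041,-0.0977]],
  ],
)

```text
time: 5.12
tcp_pos: [0.5849, 0.1474, 0.1846]
tcp_rot: [3.136, 0.698, -2.621]
ft_force: [-0.1, 0.4, -0.2]
opening: 0.0855
gripper_force: 0.0
```

```bash
python3 t2.py; python3 - <<'E'
from bench import robot
from h import *
f=snap(robot,"w3")
g=cv2.resize(f["image"],None,fx=1.2,fy=1.2)
cv2.imwrite("pics/w3b.png",g)
for n,P in(("belly",(.633,.174,.118)),("foot",(.6577,.188,.118)),("mouth",(.599,.154,.118))):
    print(n,cv2.projectPoints(np.array([P]),f["rvec"],f["tvec"],np.array(f["K"]),None)[0].ravel()*1.2)
E
```

```text
5.1167 [ 0.265  0.524 -0.662  2.212  2.584  0.218 -0.679] [0.585 0.147 0.185]
([0.0001, -0.0032, -0.0009, -0.0001, 0.0, -0.0011], 'rows 0.1')
([0.0001, -0.0031, 0.1991, -0.0001, 0.0, -0.0011], 'rows 1.9')
belly [308.9767438  248.63890326]
foot [308.67240497 271.27178438]
mouth [308.26494557 207.56976593]
```

View pics/w3b.png

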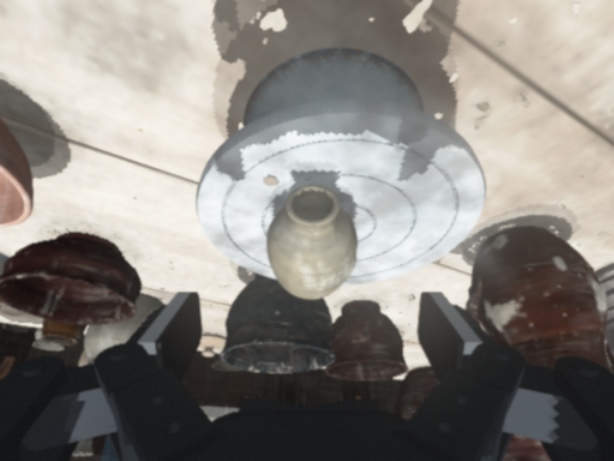

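The view is upside-down: pot mouth at (315,205), belly about (312,245), centred between the fingers. Approach and close.

Call:
jog_arm(
  series=[
    [[0,0,-0.003,0.06,0,0,0],[0,0,-0.003,0.12,0,0,0],[0,0,-0.003,0.16,0,0,0],[0,0,-0.003,0.199,0,0,0],[0,0,-0.003,0.199,0,0,0],[0,0,-0.003,0.199,0,0,0]],
  ],
)

```text
time: 5.67
tcp_pos: [0.6281, 0.1741, 0.1231]
tcp_rot: [3.139, 0.697, -2.612]
ft_force: [-0.0, 0.0, 0.4]
opening: 0.0851
gripper_force: 0.0
```

Call:
jog_arm(
  series=[
    [[120,0,0,0,0,0,0],[255,0,0,0,0,0,0],[255,0,0,0,0,0,0],[255,0,0,0,0,0,0],[255,0,0,0,0,0,0],[255,0,0,0,0,0,0],[255,0,0,0,0,0,0],[255,0,0,0,0,0,0]],
  ],
  newtons=40,
)

```text
time: 6.33
tcp_pos: [0.629, 0.1729, 0.1243]
tcp_rot: [-3.141, 0.699, -2.609]
ft_force: [-1.3, -0.6, 6.5]
opening: 0.0501
gripper_force: 40.7
```

```bash
cat > t3.py <<'E'
from plan2 import *;from sim import *;from rel import *
from bench import robot
s=robot.read_state();q0=s["joint_pos"];print(s["opening"],s["gripper_force"],q0,s["tcp_pos"],s["ft_force"])
P0,R0=FK(q0)
l=P0+[-.02,-.02,.05]
for d in(180,210,240,270,300):
    Rp=placeR(np.radians(d));Pb=np.array([.53,-.1,.044])-.006*Rp[:,2]
    hi=Pb+[0,0,.16];print(d,[(o[0],round(float(o[1]),4)) for o in sim(q0,[(l,R0),(hi,Rp),(Pb,Rp)])])
E
python3 t3.py
```

```text
0.050109572038560174 40.69465203248825 [ 0.18   0.697 -0.616  2.12   2.601  0.31  -0.645] [0.629 0.173 0.124] [-1.293 -0.551  6.502]
180 [(array([ 0.23 ,  0.567, -0.625,  2.159,  2.583,  0.21 , -0.655]), 0.0), (array([ 0.313,  0.969, -0.517,  1.223,  0.284,  1.92 ,  1.342]), 0.001), (array([ 0.299,  1.172, -0.486,  1.225,  0.355,  1.727,  1.333]), 0.0)]
210 [(array([ 0.23 ,  0.567, -0.625,  2.159,  2.583,  0.21 , -0.655]), 0.0), (array([ 0.248,  0.943, -0.653,  1.351,  0.618,  1.92 ,  1.587]), 0.001), (array([ 0.226,  1.155, -0.608,  1.354,  0.699,  1.739,  1.516]), 0.0)]
240 [(array([ 0.23 ,  0.567, -0.625,  2.159,  2.583,  0.21 , -0.655]), 0.0), (array([ 0.283,  0.92 , -0.892,  1.589,  0.965,  1.893,  1.751]), 0.001), (array([ 0.241,  1.151, -0.809,  1.593,  1.083,  1.749,  1.62 ]), 0.0)]
270 [(array([ 0.23 ,  0.567, -0.625,  2.159,  2.583,  0.21 , -0.655]), 0.0), (array([ 0.244,  0.779, -0.875,  1.893,  1.187,  1.654,  1.962]), 0.0012), (array([ 0.174,  1.053, -0.763,  1.898,  1.355,  1.572,  1.744]), 0.0)]
300 [(array([ 0.23 ,  0.567, -0.625,  2.159,  2.583,  0.21 , -0.655]), 0.0), (array([ 0.242,  0.609, -0.817,  2.201,  1.474,  1.318,  2.104]), 0.0016), (array([ 0.146,  0.971, -0.687,  2.208,  1.739,  1.397,  1.783]), 0.0)]
```

```bash
cat > t4.py <<'E'
from plan2 import *;from rel import *
from bench import robot
s=robot.read_state();print(s["time"],s["opening"],s["gripper_force"],s["joint_pos"],s["tcp_pos"])
R0=Ro.from_euler("xyz",s["tcp_rot"]).as_matrix()
print("lift",rel(s["tcp_pos"]+[-.02,-.02,.05],R0,s))
Rp=placeR(np.radians(300));Pb=np.array([.53,-.1,.048])-.006*Rp[:,2]
print("hi",rel(Pb+[0,0,.16],Rp,s));print("down",rel(Pb,Rp,s))
E
python3 t4.py
```

```text
6.3333 0.050109572038560174 40.69465203248825 [ 0.18   0.697 -0.616  2.12   2.601  0.31  -0.645] [0.629 0.173 0.124]
lift ([-0.028, -0.0178, -0.1397, 0.0, 0.0, 0.0], 'rows 1.4')
hi ([0.2876, -0.4512, -0.5271, 0.0234, 0.1931, -0.2698], 'rows 16.7')
down ([0.5449, -0.4509, -0.2209, 0.0234, 0.1931, -0.2698], 'rows 16.7')
```

Call:
jog_arm(
  series=[
    [[255,-0.014,-0.009,-0.05,0,0,0],[255,-0.028,-0.018,-0.1,0,0,0],[255,-0.028,-0.018,-0.14,0,0,0],[255,-0.028,-0.018,-0.14,0,0,0],[255,-0.028,-0.018,-0.14,0,0,0],[255,-0.028,-0.018,-0.14,0,0,0]],
  ],
)

```text
time: 6.83
tcp_pos: [0.6087, 0.153, 0.1732]
tcp_rot: [3.141, 0.697, -2.609]
ft_force: [0.4, 0.1, -1.2]
opening: 0.0499
gripper_force: 42.0
```

```bash
python3 t4.py; python3 - <<'E'
from bench import robot
from h import *
f=snap(robot,"w4")
cv2.imwrite("pics/w4b.png",cv2.resize(f["image"],None,fx=1.2,fy=1.2))
E
```

```text
6.8333 0.04989672341409444 42.03808063634085 [ 0.231  0.569 -0.627  2.159  2.577  0.211 -0.647] [0.609 0.153 0.173]
lift ([-0.0278, -0.0177, -0.1398, 0.0, 0.0, 0.0], 'rows 1.4')
hi ([0.3139, -0.4336, -0.3892, 0.0238, 0.193, -0.2697], 'rows 16.7')
down ([0.5708, -0.4337, -0.0825, 0.0238, 0.193, -0.2697], 'rows 16.7')
```

View pics/w4b.png

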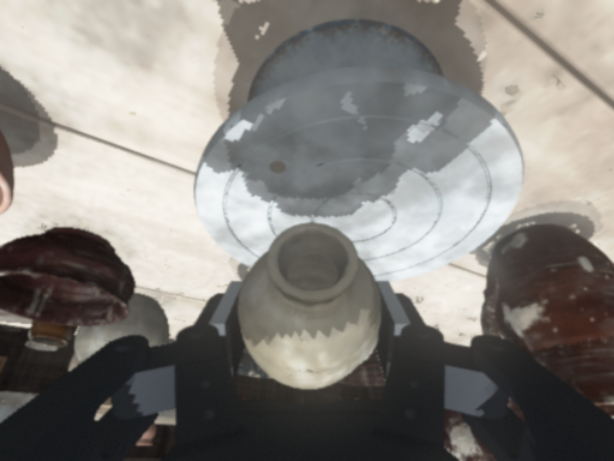

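Pot is held well, rim centre at about (313,264), consistent with the planned 50° tool-to-pot angle. Swing to above the batt in two halves.

Call:
jog_arm(
  series=[
    [[255,0.04,-0.054,-0.048,0.003,0.0241,-0.0337],[255,0.08,-0.108,-0.097,0.006,0.0482,-0.0674],[255,0.08,-0.108,-0.097,0.006,0.0482,-0.0674],[255,0.118,-0.163,-0.146,0.009,0.0724,-0.1011],[255,0.118,-0.163,-0.146,0.009,0.0724,-0.1011],[255,0.157,-0.217,-0.195,0.0119,0.0965,-0.1349],[255,0.157,-0.217,-0.195,0.0119,0.0965,-0.1349],[255,0.157,-0.217,-0.195,0.0119,0.0965,-0.1349],[255,0.157,-0.217,-0.195,0.0119,0.0965,-0.1349],[255,0.157,-0.217,-0.195,0.0119,0.0965,-0.1349]],
  ],
)

```text
time: 7.72
tcp_pos: [0.5762, 0.0393, 0.1894]
tcp_rot: [-2.894, 0.449, -2.305]
ft_force: [0.9, -0.0, -0.7]
opening: 0.0501
gripper_force: 42.0
```

```bash
python3 t4.py
```

```text
7.7167 0.05005296029859058 42.02521035548273 [ 0.469  0.485 -0.75   2.148  1.173  0.26   1.118] [0.576 0.039 0.189]
lift ([0.0093, -0.0317, -0.1398, 0.0, 0.0, 0.0], 'rows 1.4')
hi ([0.2749, -0.1802, -0.1554, 0.0158, 0.1525, -0.2287], 'rows 13.8')
down ([0.4487, -0.0918, 0.1939, 0.0158, 0.1525, -0.2287], 'rows 13.8')
```

Call:
jog_arm(
  series=[
    [[255,0.137,-0.09,-0.078,0.0079,0.0762,-0.1143],[255,0.137,-0.09,-0.078,0.0079,0.0762,-0.1143],[255,0.137,-0.09,-0.078,0.0079,0.0762,-0.1143],[255,0.137,-0.09,-0.078,0.0079,0.0762,-0.1143],[255,0.137,-0.09,-0.078,0.0079,0.0762,-0.1143],[255,0.137,-0.09,-0.078,0.0079,0.0762,-0.1143],[255,0.275,-0.18,-0.155,0.0158,0.1525,-0.2287],[255,0.275,-0.18,-0.155,0.0158,0.1525,-0.2287],[255,0.275,-0.18,-0.155,0.0158,0.1525,-0.2287],[255,0.275,-0.18,-0.155,0.0158,0.1525,-0.2287]],
  ],
)

```text
time: 8.55
tcp_pos: [0.5279, -0.0974, 0.2123]
tcp_rot: [-2.829, -0.485, -1.581]
ft_force: [-0.5, 0.8, -1.0]
opening: 0.0501
gripper_force: 42.0
```

```bash
python3 t4.py
```

```text
8.55 0.0501206538078612 42.026267533407236 [ 0.437  0.485 -0.838  2.13   1.236  0.975  1.989] [ 0.528 -0.097  0.212]
lift ([0.1029, 0.0203, -0.0981, 0.0, 0.0, 0.0], 'rows 1.4')
hi ([-0.0035, 0.0003, -0.0006, 0.0052, 0.049, -0.0747], 'rows 4.5')
down ([-0.1899, 0.1092, 0.3361, 0.0052, 0.049, -0.0747], 'rows 4.5')
```

Call:
jog_arm(
  series=[
    [[255,-0.0035,0,0,0.0052,0.049,-0.0747],[255,-0.0035,0,0,0.0052,0.049,-0.0747],[255,-0.0035,0,0,0.0052,0.049,-0.0747],[255,-0.0035,0,0,0.0052,0.049,-0.0747],[255,-0.0035,0,0,0.0052,0.049,-0.0747],[255,-0.0035,0,0,0.0052,0.049,-0.0747],[255,-0.0035,0,0,0.0052,0.049,-0.0747],[255,-0.0035,0,0,0.0052,0.049,-0.0747]],
  ],
)

```text
time: 9.22
tcp_pos: [0.5281, -0.0944, 0.2114]
tcp_rot: [-3.133, -0.868, -1.056]
ft_force: [0.8, -0.0, -1.1]
opening: 0.0497
gripper_force: 42.0
```

```bash
python3 t4.py;python3 - <<'E'
from bench import robot
import cv2,pickle
f=robot.grab_frame("side");pickle.dump(f,open("s5.pkl","wb"))
g=robot.grab_frame("scene")
a=cv2.resize(f["image"][130:250,190:300],(550,600),interpolation=cv2.INTER_CUBIC)
cv2.imwrite("pics/s5.png",a)
E
```

```text
9.2167 0.04970238416155844 42.04112349798777 [ 0.204  0.581 -0.763  2.2    1.455  1.274  2.109] [ 0.528 -0.094  0.211]
lift ([0.1076, 0.0676, -0.067, 0.0, 0.0, 0.0], 'rows 1.4')
hi ([0.0029, 0.003, 0.0016, -0.0003, 0.0008, -0.0009], 'rows 0.1')
down ([-0.3022, 0.0052, 0.2603, -0.0003, 0.0008, -0.0009], 'rows 3.8')
```

View pics/s5.png

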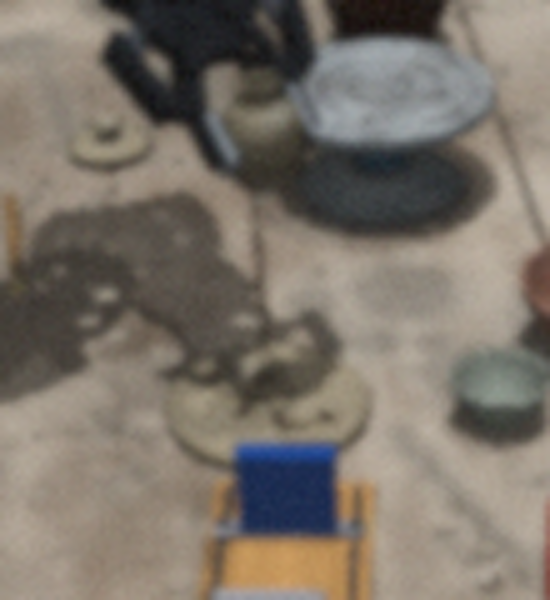

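The pot hangs upright above the batt. Descend.

Call:
jog_arm(
  series=[
    [[255,-0.06,0,0.052,0,0.0008,-0.0009],[255,-0.12,0,0.104,0,0.0008,-0.0009],[255,-0.18,0.002,0.156,0,0.0008,-0.0009],[255,-0.23,0.003,0.2,0,0.0008,-0.0009],[255,-0.27,0.004,0.234,0,0.0008,-0.0009],[255,-0.29,0.005,0.25,0,0.0008,-0.0009],[255,-0.302,0.005,0.26,0,0.0008,-0.0009],[255,-0.302,0.005,0.26,0,0.0008,-0.0009],[255,-0.302,0.005,0.26,0,0.0008,-0.0009]],
  ],
)

```text
time: 10.07
tcp_pos: [0.528, -0.0964, 0.0532]
tcp_rot: [-3.14, -0.875, -1.045]
ft_force: [0.8, -0.8, -0.1]
opening: 0.0501
gripper_force: 42.0
```

Call:
jog_arm(
  series=[
    [[255,-0.002,0,0.0016,0,0,0],[255,-0.004,0,0.0032,0,0,0],[255,-0.004,0,0.0032,0,0,0],[255,-0.004,0,0.0032,0,0,0]],
  ],
)

```text
time: 10.4
tcp_pos: [0.5278, -0.0963, 0.0508]
tcp_rot: [-3.141, -0.875, -1.045]
ft_force: [0.3, -0.2, -0.5]
opening: 0.05
gripper_force: 42.0
```

Call:
jog_arm(
  series=[
    [[255,-0.0015,0,0.0012,0,0,0],[255,-0.003,0,0.0024,0,0,0],[255,-0.003,0,0.0024,0,0,0],[255,-0.003,0,0.0024,0,0,0]],
  ],
)

```text
time: 10.73
tcp_pos: [0.5275, -0.0962, 0.0486]
tcp_rot: [3.141, -0.874, -1.044]
ft_force: [-0.8, 0.7, -0.5]
opening: 0.0502
gripper_force: 42.0
```

```bash
python3 t4.py;python3 - <<'E'
from bench import robot
import cv2
f=robot.grab_frame("side")
a=cv2.resize(f["image"][170:230,200:290],(810,540),interpolation=cv2.INTER_CUBIC)[:,:800]
cv2.imwrite("pics/s6.png",a)
E
```

```text
10.7333 0.05021446169584493 42.03435859546971 [ 0.111  0.952 -0.638  2.213  1.734  1.356  1.769] [ 0.528 -0.096  0.049]
lift ([0.1075, 0.0684, -0.0663, 0.0, 0.0, 0.0], 'rows 1.4')
hi ([0.3129, -0.0005, -0.2619, -0.0004, -0.0002, 0.0004], 'rows 3.9')
down ([0.0061, -0.0006, -0.0053, -0.0004, -0.0002, 0.0004], 'rows 0.1')
```

Call:
jog_arm(
  series=[
    [[255,-0.002,0,0.0016,0,0,0],[255,-0.002,0,0.0016,0,0,0]],
  ],
)

```text
time: 10.95
tcp_pos: [0.5275, -0.0962, 0.0475]
tcp_rot: [3.141, -0.874, -1.044]
ft_force: [0.3, -0.9, -0.6]
opening: 0.05
gripper_force: 42.0
```

Call:
jog_arm(
  series=[
    [[255,-0.002,0,0.0016,0,0,0],[255,-0.002,0,0.0016,0,0,0]],
  ],
)

```text
time: 11.12
tcp_pos: [0.5275, -0.0962, 0.0465]
tcp_rot: [3.141, -0.874, -1.044]
ft_force: [0.5, 0.2, -0.4]
opening: 0.0499
gripper_force: 42.0
```

Call:
jog_arm(
  series=[
    [[255,-0.002,0,0.0016,0,0,0],[255,-0.002,0,0.0016,0,0,0]],
  ],
)

```text
time: 11.28
tcp_pos: [0.5276, -0.0962, 0.046]
tcp_rot: [-3.141, -0.875, -1.044]
ft_force: [-3.0, 1.2, 6.9]
opening: 0.05
gripper_force: 42.6
```

Call:
jog_arm(
  series=[
    [[255,-0.002,0,0.0016,0,0,0],[255,-0.002,0,0.0016,0,0,0]],
  ],
)

```text
time: 11.45
tcp_pos: [0.5279, -0.0963, 0.0458]
tcp_rot: [-3.141, -0.877, -1.044]
ft_force: [-5.8, 4.4, 20.3]
opening: 0.0501
gripper_force: 43.5
```

Call:
jog_arm(
  series=[
    [[255,0.0025,0,-0.002,0,0,0],[255,0.0025,0,-0.002,0,0,0],[150,0.0025,0,-0.002,0,0,0],[80,0.0025,0,-0.002,0,0,0],[0,0.0025,0,-0.002,0,0,0],[0,0.0025,0,-0.002,0,0,0],[0,0.0025,0,-0.002,0,0,0],[0,0.0025,0,-0.002,0,0,0],[0,0.0025,0,-0.002,0,0,0],[0,0.0025,0,-0.002,0,0,0]],
  ],
)

```text
time: 12.28
tcp_pos: [0.5275, -0.0962, 0.0459]
tcp_rot: [3.142, -0.874, -1.044]
ft_force: [0.8, 0.7, -0.1]
opening: 0.085
gripper_force: 0.0
```

Call:
jog_arm(
  series=[
    [[0,0,0,-0.05,0,0,0],[0,0,0,-0.12,0,0,0],[0,0,0,-0.2,0,0,0],[0,0,0,-0.25,0,0,0],[0,0,0,-0.25,0,0,0],[0,0,0,-0.25,0,0,0]],
  ],
)

```text
time: 12.78
tcp_pos: [0.4894, -0.0293, 0.1106]
tcp_rot: [-3.14, -0.875, -1.044]
ft_force: [0.2, -1.4, -1.4]
opening: 0.0858
gripper_force: 0.0
```

```bash
python3 - <<'E'
from bench import robot
from h import *
np.set_printoptions(precision=3,suppress=True)
f=snap(robot,"w7");s=f["st"];print(s["time"],s["joint_pos"],s["tcp_pos"],s["opening"])
sd=robot.grab_frame("side")["image"]
a=cv2.resize(sd[165:255,200:290],(520,520),interpolation=cv2.INTER_CUBIC)
b=cv2.resize(f["image"],None,fx=.55,fy=.55);c=np.zeros((520,800,3),np.uint8);c[:,:520]=a;c[:b.shape[0],520:]=b[:,:280];cv2.imwrite("pics/m7.png",c)
E
```

```text
12.7833 [ 0.007  0.827 -0.754  2.26   1.512  1.412  1.768] [ 0.489 -0.029  0.111] 0.08581289421491499
```

View pics/m7.png

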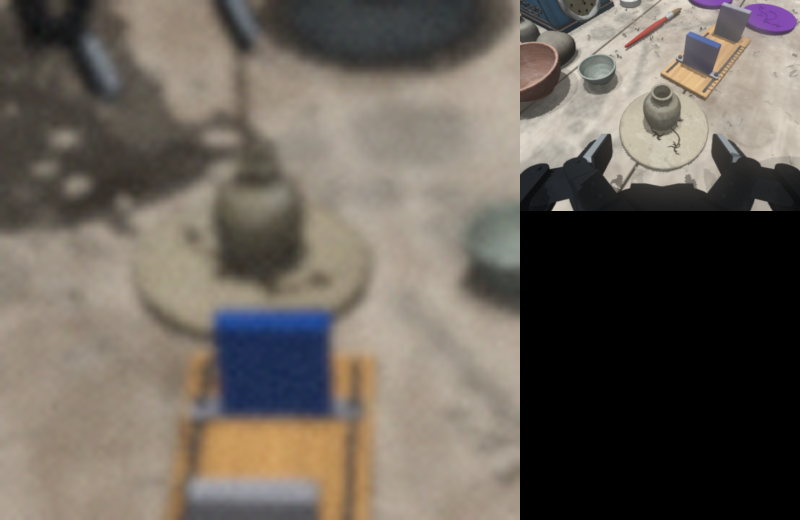

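Side view: the pot stands upright on the batt at about (258,215), let go. I have now viewed more pictures than allowed, so I'll work by numbers from here on.

```bash
cat > g.py <<'E'
from plan2 import *;from sim import *;from rel import *
from bench import robot
G=np.array([.5257,-.300,0]);gy=np.radians(-7.8);gx=np.array([np.cos(gy),np.sin(gy),0]);gyv=np.array([-gx[1],gx[0],0])
pot=np.array([.530,-.1003,.014])
def Rd(sg):return rot(-up,sg*gx)
def tcp(foot,h=.033):return np.array(foot)+[0,0,h+.006]   # tool down: TCP 6 mm above grasp point
E
python3 - <<'E'
from g import *
s=robot.read_state();q=s["joint_pos"]
bed=G-.005*gyv+[0,0,.010]
for sg in(1,-1):
    R=Rd(sg);w=[(pot+[-.02,.02,.24],R),(pot+[0,0,.16],R),(tcp(pot),R),(tcp(pot)+[0,0,.16],R),(tcp(bed)+[0,0,.15],R),(tcp(bed),R),(G+.12*gyv+[0,0,.2],R),(G+.12*gyv+[0,0,.055],R),(G+.02*gyv+[0,0,.055],R)]
    print(sg,rel(w[0][0],R,s))
    for o in sim(q,w,6):print(o)
E
```

```text
1 ([0.3626, 0.0174, -0.1287, 0.1697, -0.0583, -0.3628], 'rows 20.4')
(array([-0.468,  0.404,  0.575,  2.403,  4.4  ,  0.17 ,  1.736]), np.float64(0.5401459742542793))
(array([-0.288,  0.541,  0.421,  2.325,  4.4  ,  0.17 ,  1.761]), np.float64(0.5222650453381166))
(array([-0.174,  0.744,  0.297,  2.232,  4.4  ,  0.17 ,  1.755]), np.float64(0.41218856223236544))
(array([-0.341,  0.482,  0.479,  2.346,  4.4  ,  0.17 ,  1.763]), np.float64(0.49538322887806135))
(array([0.066, 0.559, 0.426, 2.226, 4.4  , 0.17 , 2.098]), np.float64(0.5298386331789994))
(array([0.184, 0.795, 0.295, 2.122, 4.4  , 0.17 , 2.089]), np.float64(0.4974086885059258))
(array([-0.163,  0.528,  0.443,  2.286,  4.4  ,  0.17 ,  1.896]), np.float64(0.5022718772678884))
(array([-0.032,  0.761,  0.299,  2.184,  4.4  ,  0.17 ,  1.889]), np.float64(0.46943950036005794))
(array([0.14 , 0.778, 0.299, 2.142, 4.4  , 0.17 , 2.052]), np.float64(0.34854922161598595))
-1 ([0.3626, 0.0174, -0.1287, -0.046, -0.134, 0.0986], 'rows 8.7')
(array([ 0.861,  0.587, -1.159,  1.847,  0.601,  1.115,  2.485]), np.float64(6.438328123259933e-05))
(array([ 0.799,  0.713, -1.054,  1.866,  0.734,  1.013,  2.432]), np.float64(4.933239848685564e-06))
(array([ 0.699,  0.874, -0.901,  1.926,  0.943,  0.837,  2.278]), np.float64(1.4151845710981906e-05))
(array([ 0.831,  0.667, -1.1  ,  1.833,  0.677,  1.076,  2.475]), np.float64(1.743586217978939e-05))
(array([ 1.214,  1.047, -1.49 ,  1.707,  1.098,  1.444,  2.51 ]), np.float64(0.08288009981641516))
(array([ 1.222,  1.35 , -1.49 ,  1.736,  1.366,  1.457,  2.51 ]), np.float64(0.06484958256527461))
(array([ 1.068,  1.005, -1.49 ,  1.756,  1.022,  1.404,  2.388]), np.float64(6.132666985727724e-06))
(array([ 1.013,  1.177, -1.328,  1.832,  1.234,  1.252,  2.29 ]), np.float64(8.272653910541344e-06))
(array([ 1.153,  1.191, -1.319,  1.759,  1.228,  1.269,  2.5  ]), np.float64(7.66093328506525e-06))
```

Call:
jog_arm(
  series=[
    [[0,0.09,0.004,-0.04,0,0,0],[0,0.18,0.008,-0.08,-0.0115,-0.0335,0.0246],[0,0.27,0.013,-0.1,-0.023,-0.067,0.0493],[0,0.3626,0.0174,-0.1287,-0.046,-0.134,0.0986],[0,0.3626,0.0174,-0.1287,-0.046,-0.134,0.0986],[0,0.3626,0.0174,-0.1287,-0.046,-0.134,0.0986],[0,0.3626,0.0174,-0.1287,-0.046,-0.134,0.0986],[0,0.3626,0.0174,-0.1287,-0.046,-0.134,0.0986],[0,0.3626,0.0174,-0.1287,-0.046,-0.134,0.0986],[0,0.3626,0.0174,-0.1287,-0.046,-0.134,0.0986]],
  ],
)

```text
time: 13.72
tcp_pos: [0.5101, -0.081, 0.2546]
tcp_rot: [-3.141, 0.0, -1.708]
ft_force: [0.4, 0.4, -1.0]
opening: 0.0856
gripper_force: 0.0
```

```bash
python3 - <<'E'
from g import *
s=robot.read_state();q=s["joint_pos"];print(s["time"],q,s["tcp_pos"],s["tcp_rot"])
R=Rd(-1);print(rel(tcp(pot)+[0,0,.16],R,s))
for d in(0,-40,-80,40):
    Q=R@Ro.from_euler("z",d,degrees=True).as_matrix()
    for k in(1,-1):
        qq,e=ik(pot+[0,0,.2],Q,np.array([.3,.45,-.15,1.7,.05,1.,1.3]),.01);
    print(d,qq,e)
E
```

```text
13.7167 [ 0.853  0.576 -1.14   1.848  0.587  1.105  2.497] [ 0.51  -0.081  0.255] [-3.141  0.    -1.708]
([0.041, -0.0557, 0.104, -0.0002, 0.0, -0.0002], 'rows 1.2')
0 [ 0.801  0.638 -1.044  1.833  0.636  1.05   2.51 ] 0.0004682676048787601
-40 [ 0.881  0.928 -1.49   1.987  1.144  1.321  2.51 ] 0.27874616183249246
-80 [-0.507  0.591  0.849  1.899 -0.56   0.907 -1.264] 0.00048043254253179513
40 [ 0.401  0.467 -0.435  1.853  0.25   0.876  2.153] 0.00015234447977812142
```

Need a half-turn the other way to bring joint 7 to mid-range.

Call:
jog_arm(
  series=[
    [[0,0,0,0,0,0,0.18],[0,0,0,0,0,0,0.18],[0,0,0,0,0,0,0.18],[0,0,0,0,0,0,0.18],[0,0,0,0,0,0,0.18],[0,0,0,0,0,0,0.18],[0,0,0,0,0,0,0.18],[0,0,0,0,0,0,0.18],[0,0,0,0,0,0,0.18],[0,0,0,0,0,0,0.18]],
  ],
)

```text
time: 14.55
tcp_pos: [0.5096, -0.0809, 0.2537]
tcp_rot: [-3.137, -0.001, -2.842]
ft_force: [-0.0, -0.8, -0.1]
opening: 0.0855
gripper_force: 0.0
```

Call:
jog_arm(
  series=[
    [[0,0,0,0,0,0,0.18],[0,0,0,0,0,0,0.18],[0,0,0,0,0,0,0.18],[0,0,0,0,0,0,0.18],[0,0,0,0,0,0,0.18],[0,0,0,0,0,0,0.18],[0,0,0,0,0,0,0.18],[0,0,0,0,0,0,0.18],[0,0,0,0,0,0,0.18],[0,0,0,0,0,0,0.18]],
  ],
)

```text
time: 15.38
tcp_pos: [0.5097, -0.0804, 0.2538]
tcp_rot: [-3.138, 0.004, 2.315]
ft_force: [0.1, -0.4, 0.5]
opening: 0.0856
gripper_force: 0.0
```

Call:
jog_arm(
  series=[
    [[0,0,0,0,0,0,0.14],[0,0,0,0,0,0,0.14],[0,0,0,0,0,0,0.14],[0,0,0,0,0,0,0.14],[0,0,0,0,0,0,0.14],[0,0,0,0,0,0,0.14],[0,0,0,0,0,0,0.14],[0,0,0,0,0,0,0.14],[0,0,0,0,0,0,0.14]],
  ],
)

```text
time: 16.13
tcp_pos: [0.5097, -0.0799, 0.2539]
tcp_rot: [3.141, 0.005, 1.447]
ft_force: [-0.6, 0.4, -1.1]
opening: 0.0855
gripper_force: 0.0
```

```bash
python3 - <<'E'
from g import *
from h import snap,plane
import cv2
s=robot.read_state();q=s["joint_pos"];print(s["time"],q,s["tcp_pos"],s["tcp_rot"])
bed=G-.005*gyv+[0,0,.010]
R=Rd(1);w=[(tcp(pot)+[0,0,.13],R),(tcp(pot),R),(tcp(pot)+[0,0,.16],R),(tcp(bed)+[0,0,.15],R),(tcp(bed),R),(G+.12*gyv+[0,0,.2],R),(G+.12*gyv+[0,0,.055],R),(G+.02*gyv+[0,0,.055],R)]
for o in sim(q,w,6):print(o)
f=snap(robot,"w8")
# grey-dark mouth and pot: batt circle as check, and predicted positions
pr=lambda P:cv2.projectPoints(np.array([P],float),f["rvec"],f["tvec"],np.array(f["K"]),None)[0].ravel()
print("pred mouth",pr(pot+[0,0,.07]),"foot",pr(pot))
u,v=pr(pot+[0,0,.07]).astype(int);g=cv2.GaussianBlur(cv2.cvtColor(f["image"],cv2.COLOR_BGR2GRAY),(3,3),0)
W=g[max(v-40,0):v+40,u-40:u+40]
c=cv2.HoughCircles(W,cv2.HOUGH_GRADIENT,1,10,param1=80,param2=12,minRadius=7,maxRadius=34)
print((u,v),None if c is None else c[0][:6]+[u-40,max(v-40,0),0]);print(g[v-40:v+41:4,u-40:u+41:4])
E
```

```text
16.1333 [ 0.353  0.374 -0.406  1.873  0.187  0.931 -0.264] [ 0.51  -0.08   0.254] [3.141 0.005 1.447]
(array([ 0.35 ,  0.501, -0.369,  1.882,  0.243,  0.802, -0.283]), np.float64(3.5980304677236154e-06))
(array([ 0.279,  0.704, -0.278,  1.948,  0.354,  0.537, -0.379]), np.float64(1.279616560224596e-05))
(array([ 0.358,  0.46 , -0.376,  1.856,  0.216,  0.865, -0.26 ]), np.float64(1.4961784194104328e-05))
(array([ 0.656,  0.573, -0.332,  1.691,  0.225,  0.915,  0.1  ]), np.float64(1.6334976733209896e-05))
(array([ 0.609,  0.78 , -0.265,  1.767,  0.315,  0.637,  0.026]), np.float64(1.0249570131336965e-05))
(array([ 0.461,  0.52 , -0.337,  1.786,  0.216,  0.871, -0.111]), np.float64(8.693273515700062e-06))
(array([ 0.403,  0.731, -0.261,  1.864,  0.316,  0.587, -0.195]), np.float64(1.1540581141264147e-05))
(array([ 0.578,  0.761, -0.276,  1.79 ,  0.323,  0.635, -0.024]), np.float64(9.677596093672018e-06))
pred mouth [280.362 196.477] foot [276.175 179.767]
(np.int64(280), np.int64(196)) [[279.5 187.5  24.3]
 [291.5 202.5  23.2]
 [282.5 207.5  27.9]
 [274.5 177.5  16.6]
 [273.5 196.5  14.
[... 1194 characters left out ...]
6 176 195 207 191 129 140 152 129 129 151 154 196 199 198 201
  202 188 210]
 [186 183 184 185 198 203 206 203 181 156 152 156 182 198 203 196 197 202
  195 197 214]
 [184 181 185 184 184 197 209 206 207 205 205 203 199 200 200 191 194 191
  199 207 215]
 [155 176 181 182 180 183 207 206 204 202 205 205 201 201 202 200 189 203
  208 208 214]
 [157 155 163 178 181 180 204 206 207 205 201 202 203 200 190 184 203 211
  210 208 210]
 [156 161 166 167 170 175 197 199 202 199 193 184 184 188 191 194 200 207
  209 206 208]
 [151 157 163 178 183 184 185 180 175 190 148 154 187 191 186 189 197 200
  204 209 209]
 [156 162 169 170 175 183 173 156 167 183 154 152 185 189 186 188 197 201
  199 204 209]]
```

Mouth found at about (281,194) against predicted (280,196), so the pot is within 2 mm of its estimate. Regrasp from above.

```bash
cat > t5.py <<'E'
from g import *
import sys
s=robot.read_state();print(s["time"],s["joint_pos"],s["tcp_pos"],s["opening"],s["ft_force"])
R=Rd(1);bed=G-.005*gyv+[0,0,.010]
for n,P in(("pre",tcp(pot)+[0,0,.09]),("pot",tcp(pot)),("lift",tcp(pot)+[0,0,.14]),("bedhi",tcp(bed)+[0,0,.12]),("bed",tcp(bed)),("jawhi",G+.115*gyv+[0,0,.16]),("jaw",G+.115*gyv+[0,0,.06])):
    print(n,np.array(P),rel(P,R,s))
E
python3 t5.py|head -4
```

```text
16.1833 [ 0.354  0.374 -0.407  1.872  0.187  0.931 -0.264] [ 0.51  -0.08   0.254] 0.08543494653813723 [ 0.556  0.278 -0.376]
pre [ 0.53  -0.1    0.143] ([-0.0432, 0.0562, 0.2778, 0.0002, 0.0007, 0.0019], 'rows 2.8')
pot [ 0.53  -0.1    0.053] ([-0.0422, 0.0559, 0.5028, 0.0002, 0.0007, 0.0019], 'rows 4.9')
lift [ 0.53  -0.1    0.193] ([-0.0438, 0.0563, 0.1528, 0.0002, 0.0007, 0.0019], 'rows 1.6')
```

Call:
jog_arm(
  series=[
    [[0,-0.043,0.056,0.08,0,0.0007,0.0019],[0,-0.043,0.056,0.16,0,0.0007,0.0019],[0,-0.043,0.056,0.25,0,0.0007,0.0019],[0,-0.043,0.056,0.33,0,0.0007,0.0019],[0,-0.042,0.056,0.4,0,0.0007,0.0019],[0,-0.042,0.056,0.46,0,0.0007,0.0019],[0,-0.042,0.056,0.503,0,0.0007,0.0019],[0,-0.042,0.056,0.503,0,0.0007,0.0019],[0,-0.042,0.056,0.503,0,0.0007,0.0019]],
  ],
)

```text
time: 16.93
tcp_pos: [0.5298, -0.1, 0.0529]
tcp_rot: [3.141, -0.001, 1.431]
ft_force: [0.0, 0.8, 0.2]
opening: 0.0855
gripper_force: 0.0
```

Call:
jog_arm(
  series=[
    [[110,0,0,0,0,0,0],[255,0,0,0,0,0,0],[255,0,0,0,0,0,0],[255,0,0,0,0,0,0],[255,0,0,0,0,0,0],[255,0,0,0,0,0,0],[255,0,0,0,0,0,0],[255,0,0,0,0,0,0]],
  ],
  newtons=35,
)

```text
time: 17.6
tcp_pos: [0.5309, -0.1003, 0.0547]
tcp_rot: [3.138, 0.0, 1.427]
ft_force: [-2.1, 0.5, 14.7]
opening: 0.0505
gripper_force: 33.9
```

```bash
python3 t5.py
```

```text
17.6 [ 0.281  0.701 -0.281  1.949  0.358  0.536 -0.39 ] [ 0.531 -0.1    0.055] 0.05051416307705282 [-2.104  0.525 14.72 ]
pre [ 0.53  -0.1    0.143] ([-0.0002, -0.0013, -0.2207, 0.0006, 0.0, -0.0012], 'rows 2.1')
pot [ 0.53  -0.1    0.053] ([-0.0002, -0.0022, 0.0043, 0.0006, 0.0, -0.0012], 'rows 0.1')
lift [ 0.53  -0.1    0.193] ([-0.0002, -0.0008, -0.3457, 0.0006, 0.0, -0.0012], 'rows 3.3')
bedhi [ 0.525 -0.305  0.169] ([-0.5084, 0.0598, -0.2854, 0.0006, 0.0, -0.0012], 'rows 5.6')
bed [ 0.525 -0.305  0.049] ([-0.5084, 0.0586, 0.0146, 0.0006, 0.0, -0.0012], 'rows 4.9')
jawhi [ 0.541 -0.186  0.16 ] ([-0.2084, 0.0575, -0.263, 0.0006, 0.0, -0.0012], 'rows 3.3')
jaw [ 0.541 -0.186  0.06 ] ([-0.2084, 0.0565, -0.013, 0.0006, 0.0, -0.0012], 'rows 2.1')
```

Call:
jog_arm(
  series=[
    [[255,0,0,-0.03,0,0,0],[255,0,0,-0.09,0,0,0],[255,0,0,-0.18,0,0,0],[255,0,0,-0.27,0,0,0],[255,0,0,-0.35,0,0,0],[255,0,0,-0.35,0,0,0],[255,0,0,-0.35,0,0,0]],
  ],
)

```text
time: 18.18
tcp_pos: [0.5306, -0.1004, 0.196]
tcp_rot: [3.136, 0.0, 1.427]
ft_force: [-0.6, -0.1, -1.8]
opening: 0.0503
gripper_force: 36.7
```

```bash
python3 t5.py
```

```text
18.1833 [ 0.359  0.482 -0.379  1.874  0.238  0.823 -0.286] [ 0.531 -0.1    0.196] 0.050268586144782884 [-0.645 -0.063 -1.776]
pre [ 0.53  -0.1    0.143] ([0.0001, -0.0022, 0.1324, 0.0009, 0.0, -0.0013], 'rows 1.3')
pot [ 0.53  -0.1    0.053] ([0.0001, -0.0036, 0.3574, 0.0009, 0.0, -0.0013], 'rows 3.4')
lift [ 0.53  -0.1    0.193] ([0.0, -0.0015, 0.0074, 0.0009, 0.0, -0.0013], 'rows 0.1')
bedhi [ 0.525 -0.305  0.169] ([-0.5081, 0.0593, 0.0678, 0.0009, 0.0, -0.0013], 'rows 4.9')
bed [ 0.525 -0.305  0.049] ([-0.5081, 0.0575, 0.3678, 0.0009, 0.0, -0.0013], 'rows 6.0')
jawhi [ 0.541 -0.186  0.16 ] ([-0.2081, 0.0568, 0.0903, 0.0009, 0.0, -0.0013], 'rows 2.2')
jaw [ 0.541 -0.186  0.06 ] ([-0.2081, 0.0553, 0.3403, 0.0009, 0.0, -0.0013], 'rows 3.9')
```

Call:
jog_arm(
  series=[
    [[255,-0.1,0.012,0.01,0,0,0],[255,-0.2,0.024,0.02,0,0,-0.001],[255,-0.3,0.036,0.035,0,0,-0.001],[255,-0.4,0.047,0.05,0,0,-0.001],[255,-0.47,0.055,0.06,0.0009,0,-0.0013],[255,-0.508,0.0593,0.068,0.0009,0,-0.0013],[255,-0.508,0.0593,0.068,0.0009,0,-0.0013],[255,-0.508,0.0593,0.068,0.0009,0,-0.0013],[255,-0.508,0.0593,0.068,0.0009,0,-0.0013]],
  ],
)

```text
time: 18.93
tcp_pos: [0.5244, -0.303, 0.1659]
tcp_rot: [-3.137, -0.001, 1.437]
ft_force: [0.8, 0.4, -0.7]
opening: 0.0507
gripper_force: 36.7
```

```bash
python3 t5.py | grep -v -e po -e pre; python3 - <<'E'
from g import *
from h import snap
import cv2
np.set_printoptions(suppress=True,precision=4)
f=snap(robot,"w9");sd=robot.grab_frame("side");h=cv2.cvtColor(sd["image"],cv2.COLOR_BGR2HSV)
k,l,st,c=cv2.connectedComponentsWithStats(cv2.inRange(h,(108,150,50),(125,255,255)));i=1+st[1:,4].argmax();print(st[i],c[i])
# top edge of the jaw: rows ~ st[1]; back-project for outer/inner top
from h import plane
print(plane(sd,[(c[i][0],st[i][1]),(c[i][0],st[i][1]+1.5)],.074), "gauge y of these",[(p-G)@gyv for p in plane(sd,[(c[i][0],st[i][1]),(c[i][0],st[i][1]+1.5)],.074)],[(p-G)@gx for p in plane(sd,[(c[i][0],st[i][1])],.074)])
E
```

```text
18.9333 [ 0.658  0.616 -0.339  1.716  0.256  0.857  0.073] [ 0.524 -0.303  0.166] 0.050693624576278074 [ 0.829  0.397 -0.719]
lift [ 0.53  -0.1    0.193] ([0.5042, -0.0544, -0.0669, -0.0007, -0.0002, 0.0003], 'rows 4.9')
bedhi [ 0.525 -0.305  0.169] ([-0.0046, 0.0021, -0.0078, -0.0007, -0.0002, 0.0003], 'rows 0.1')
bed [ 0.525 -0.305  0.049] ([-0.005, 0.0033, 0.2922, -0.0007, -0.0002, 0.0003], 'rows 2.8')
jawhi [ 0.541 -0.186  0.16 ] ([0.2954, 0.0027, 0.0151, -0.0007, -0.0002, 0.0003], 'rows 2.8')
jaw [ 0.541 -0.186  0.06 ] ([0.295, 0.0038, 0.2651, -0.0007, -0.0002, 0.0003], 'rows 3.8')
[239 220  17  16 196] [247.8061 228.898 ]
[[ 0.5338 -0.2445  0.074 ]
 [ 0.5333 -0.2516  0.074 ]] gauge y of these [np.float64(0.05610932661632787), np.float64(0.04899186796353243)] [np.float64(0.0004738354486850051)]
```

Call:
jog_arm(
  series=[
    [[255,-0.004,0.003,0.06,0,0,0],[255,-0.004,0.003,0.12,0,0,0],[255,-0.004,0.003,0.18,0,0,0],[255,-0.004,0.003,0.22,0,0,0],[255,-0.004,0.003,0.25,0,0,0],[255,-0.004,0.003,0.27,0,0,0],[255,-0.004,0.003,0.27,0,0,0],[255,-0.004,0.003,0.27,0,0,0]],
  ],
)

```text
time: 19.7
tcp_pos: [0.5252, -0.306, 0.0585]
tcp_rot: [-3.138, -0.0, 1.435]
ft_force: [0.2, 0.1, -0.7]
opening: 0.0504
gripper_force: 36.7
```

Call:
jog_arm(
  series=[
    [[255,0,0,0.004,0,0,0],[255,0,0,0.008,0,0,0],[255,0,0,0.008,0,0,0]],
  ],
)

```text
time: 19.95
tcp_pos: [0.525, -0.3064, 0.0552]
tcp_rot: [-3.138, -0.0, 1.435]
ft_force: [0.8, -0.8, -1.4]
opening: 0.0507
gripper_force: 36.7
```

Call:
jog_arm(
  series=[
    [[255,0,0,0.0025,0,0,0],[255,0,0,0.005,0,0,0],[255,0,0,0.005,0,0,0]],
  ],
)

```text
time: 20.2
tcp_pos: [0.5247, -0.3063, 0.0528]
tcp_rot: [-3.138, -0.0, 1.435]
ft_force: [-0.9, 0.2, -0.8]
opening: 0.0504
gripper_force: 36.7
```

Call:
jog_arm(
  series=[
    [[255,0,0,0.002,0,0,0],[255,0,0,0.002,0,0,0]],
  ],
)

```text
time: 20.37
tcp_pos: [0.5248, -0.3063, 0.0521]
tcp_rot: [-3.138, -0.0, 1.435]
ft_force: [0.1, 0.1, 0.4]
opening: 0.0506
gripper_force: 36.7
```

Call:
jog_arm(
  series=[
    [[255,0,0,0.002,0,0,0],[255,0,0,0.002,0,0,0]],
  ],
)

```text
time: 20.53
tcp_pos: [0.5249, -0.3063, 0.052]
tcp_rot: [-3.138, 0.0, 1.435]
ft_force: [-3.7, 1.6, 13.8]
opening: 0.0504
gripper_force: 37.7
```

Call:
jog_arm(
  series=[
    [[255,0,0,-0.0015,0,0,0],[255,0,0,-0.0015,0,0,0],[150,0,0,-0.0015,0,0,0],[80,0,0,-0.0015,0,0,0],[0,0,0,-0.0015,0,0,0],[0,0,0,-0.0015,0,0,0],[0,0,0,-0.0015,0,0,0],[0,0,0,-0.0015,0,0,0],[0,0,0,-0.0015,0,0,0],[0,0,0,-0.0015,0,0,0]],
  ],
)

```text
time: 21.37
tcp_pos: [0.5248, -0.3063, 0.0518]
tcp_rot: [-3.138, -0.0, 1.435]
ft_force: [-0.3, 0.9, -0.7]
opening: 0.0854
gripper_force: 0.0
```

Call:
jog_arm(
  series=[
    [[0,0,0,-0.05,0,0,0],[0,0,0,-0.12,0,0,0],[0,0,0,-0.2,0,0,0],[0,0,0,-0.28,0,0,0],[0,0,0,-0.33,0,0,0],[0,0,0,-0.33,0,0,0],[0,0,0,-0.33,0,0,0]],
  ],
)

```text
time: 21.95
tcp_pos: [0.5256, -0.3067, 0.1849]
tcp_rot: [-3.14, 0.001, 1.435]
ft_force: [0.6, -0.1, -1.0]
opening: 0.0849
gripper_force: 0.0
```

```bash
cat > look.py <<'E'
from g import *
from h import snap,plane
import cv2
np.set_printoptions(suppress=True,precision=4)
f=snap(robot,"w10");im=f["image"]
pr=lambda P:cv2.projectPoints(np.array([P],float),f["rvec"],f["tvec"],np.array(f["K"]),None)[0].ravel()
p=G-.005*gyv
a,b=pr(p+[0,0,.08]),pr(p+[0,0,.01]);print("mouth pred",a,"foot pred",b)
h=cv2.cvtColor(im,cv2.COLOR_BGR2HSV)
for n,lo,hi in(("blue",(105,110,40),(125,255,255)),("orange",(8,90,60),(25,255,255))):
    k,l,st,c=cv2.connectedComponentsWithStats(cv2.inRange(h,lo,hi))
    for i in np.argsort(-st[1:,4])[:2]+1:
        print(n,st[i],c[i]);print(cv2.boxPoints(cv2.minAreaRect(np.argwhere(l==i)[:,::-1].astype(np.float32))).tolist())
u,v=a.round().astype(int)
print(cv2.cvtColor(im,cv2.COLOR_BGR2GRAY)[v-44:v+45:4,u-40:u+41:4]);print(h[v-44:v+45:8,u-40:u+41:8,1])
E
python3 t5.py; python3 look.py
```

```text
21.95 [ 0.667  0.595 -0.346  1.697  0.247  0.894  0.084] [ 0.526 -0.307  0.185] 0.08493480138292075 [ 0.644 -0.072 -0.982]
pre [ 0.53  -0.1    0.143] ([0.5128, -0.0589, 0.1045, -0.0003, 0.0001, 0.0], 'rows 5.1')
pot [ 0.53  -0.1    0.053] ([0.5129, -0.0584, 0.3295, -0.0003, 0.0001, 0.0], 'rows 5.9')
lift [ 0.53  -0.1    0.193] ([0.5127, -0.0591, -0.0205, -0.0003, 0.0001, 0.0], 'rows 5.0')
bedhi [ 0.525 -0.305  0.169] ([0.0042, -0.0019, 0.0396, -0.0003, 0.0001, 0.0], 'rows 0.4')
bed [ 0.525 -0.305  0.049] ([0.0043, -0.0013, 0.3396, -0.0003, 0.0001, 0.0], 'rows 3.3')
jawhi [ 0.541 -0.186  0.16 ] ([0.3042, -0.0019, 0.062, -0.0003, 0.0001, 0.0], 'rows 3.0')
jaw [ 0.541 -0.186  0.06 ] ([0.3043, -0.0014, 0.312, -0.0003, 0.0001, 0.0], 'rows 4.2')
mouth pred [256.7725 197.2748] foot pred [257.1243 176.8922]
blue [ 213   98   80   18 1299] [251.0169 106.1524]
[[213.0, 98.0], [292.0, 98.0], [292.0, 115.0], [213.0, 115.0]]
orange [ 209  116   86  143 6102] [251.9272 169.4304]
[[208.33489990234375, 257.92364501953125], [211.3275146484375, 114.27764129638672], [294.3123474121094, 116.006469726562
[... 2174 characters left out ...]
87  86  87  89  90  92  92 112
  205 220 212]
 [188 182 109  87  87  87  87  87  86  87  87  86  89  90  92  94  92  96
  204 220 211]]
[[ 96 101 100 100 102 101 101  99  99 100  13]
 [ 90  98 100 100  62  56  55 100 100  99  13]
 [ 86  98  95  33  40  44  43  52  98  98  16]
 [ 77 100  46  43  38  33  34  25  46  99  18]
 [ 56 101  46  38  51  46  47  30  48  96  43]
 [ 43 102  43  48  44  30  41  42  45 101  22]
 [  7 101  42  42  52  39  50  40  48 101  42]
 [  5 101  99  39  52  54  51  30  96 100  50]
 [  5 100 101 100  49  38  50  94  91  93  66]
 [  7 100  94  93  93  96  98  96  96  93  74]
 [ 99  96  12  15  15  12  11  11  14  93  90]
 [ 99  57  11  11  12   9  11  14  14  92  90]]
```

Pot stands upright at the expected place: rim near (257,197), the blue jaw spans columns 213–292. Move behind the blue jaw with the gripper shut.

Call:
jog_arm(
  series=[
    [[100,0.1,-0.008,0,0,0,0],[255,0.2,-0.008,0,0,0,0],[255,0.27,-0.008,0,0,0,0],[255,0.304,-0.008,0.06,0,0,0],[255,0.304,-0.008,0.12,0,0,0],[255,0.304,-0.008,0.2,0,0,0],[255,0.304,-0.008,0.27,0,0,0],[255,0.304,-0.008,0.31,0,0,0],[255,0.304,-0.008,0.31,0,0,0],[255,0.304,-0.008,0.31,0,0,0]],
  ],
  newtons=30,
)

```text
time: 22.83
tcp_pos: [0.5373, -0.1849, 0.0588]
tcp_rot: [-3.135, -0.001, 1.435]
ft_force: [-0.3, -0.1, 0.5]
opening: -0.0006
gripper_force: 0.0
```

Call:
jog_arm(
  series=[
    [[255,-0.02,0,0,0,0,0],[255,-0.04,0,0,0,0,0],[255,-0.06,0,0,0,0,0],[255,-0.07,0,0,0,0,0],[255,-0.08,0,0,0,0,0],[255,-0.09,0,0,0,0,0],[255,-0.1,0,0,0,0,0],[255,-0.11,0,0,0,0,0]],
  ],
)

```text
time: 23.5
tcp_pos: [0.5323, -0.2291, 0.0601]
tcp_rot: [-3.138, -0.0, 1.435]
ft_force: [-0.9, 1.7, 5.6]
opening: 0.0003
gripper_force: 0.7
```

```bash
cat > t6.py <<'E'
from g import *
s=robot.read_state();d=s["tcp_pos"]-G;print(s["time"],"gauge x %.4f y %.4f z %.4f"%(d@gx,d@gyv,d[2]),"Fy",s["ft_force"]@gyv,s["ft_force"],s["opening"])
E
python3 t6.py
```

```text
23.5 gauge x -0.0031 y 0.0711 z 0.0601 Fy 1.6082857230670704 [-0.858  1.741  5.645] 0.0002539701540972705
```

Call:
jog_arm(
  series=[
    [[255,-0.005,0,0,0,0,0],[255,-0.01,0,0,0,0,0],[255,-0.015,0,0,0,0,0],[255,-0.02,0,0,0,0,0],[255,-0.025,0,0,0,0,0]],
  ],
)

```text
time: 23.92
tcp_pos: [0.531, -0.239, 0.0602]
tcp_rot: [-3.138, -0.0, 1.435]
ft_force: [-0.3, 2.7, 6.2]
opening: -0.0004
gripper_force: 0.7
```

```bash
cat >> t6.py <<'E'
from h import snap
import cv2
f=snap(robot,"wx");h=cv2.cvtColor(f["image"],cv2.COLOR_BGR2HSV)
sd=robot.grab_frame("side");h=cv2.cvtColor(sd["image"],cv2.COLOR_BGR2HSV)
k,l,st,c=cv2.connectedComponentsWithStats(cv2.inRange(h,(108,150,50),(125,255,255)));i=1+st[1:,4].argmax();print("blue side",st[i],c[i])
E
python3 t6.py
```

```text
23.9167 gauge x -0.0030 y 0.0612 z 0.0602 Fy 2.6180629003044986 [-0.287  2.682  6.2  ] -0.00037604084778892615
blue side [237 223  19  15 149] [246.302 228.215]
```

Call:
jog_arm(
  series=[
    [[255,0,0,-0.005,0,0,0],[255,-0.005,0,-0.005,0,0,0],[255,-0.01,0,-0.005,0,0,0],[255,-0.015,0,-0.005,0,0,0],[255,-0.02,0,-0.005,0,0,0],[255,-0.025,0,-0.005,0,0,0],[255,-0.03,0,-0.005,0,0,0],[255,-0.035,0,-0.005,0,0,0],[255,-0.04,0,-0.005,0,0,0]],
  ],
)

```text
time: 24.77
tcp_pos: [0.5286, -0.2549, 0.0618]
tcp_rot: [-3.138, -0.0, 1.435]
ft_force: [0.6, 1.9, 0.2]
opening: -0.0001
gripper_force: 0.8
```

```bash
python3 t6.py
```

```text
24.7667 gauge x -0.0032 y 0.0451 z 0.0618 Fy 1.9765995808846957 [0.603 1.912 0.228] -0.00012816725599350934
blue side [236 227  10  10  41] [239.439 230.537]
```

Call:
jog_arm(
  series=[
    [[255,-0.003,0,0,0,0,0],[255,-0.006,0,0,0,0,0],[255,-0.009,0,0,0,0,0],[255,-0.012,0,0,0,0,0],[255,-0.015,0,0,0,0,0],[255,-0.018,0,0,0,0,0],[255,-0.021,0,0,0,0,0],[255,-0.024,0,0,0,0,0]],
  ],
)

```text
time: 25.53
tcp_pos: [0.5272, -0.2643, 0.0618]
tcp_rot: [-3.138, -0.0, 1.435]
ft_force: [-0.6, 2.0, -0.3]
opening: 0.0002
gripper_force: 1.0
```

Call:
jog_arm(
  series=[
    [[255,-0.003,0,0,0,0,0],[255,-0.006,0,0,0,0,0],[255,-0.009,0,0,0,0,0]],
  ],
)

```text
time: 25.78
tcp_pos: [0.5267, -0.2679, 0.0618]
tcp_rot: [-3.138, -0.0, 1.435]
ft_force: [-0.9, 1.8, -1.0]
opening: 0.0002
gripper_force: 1.0
```

Call:
jog_arm(
  series=[
    [[255,-0.003,0,0,0,0,0],[255,-0.006,0,0,0,0,0]],
  ],
)

```text
time: 25.95
tcp_pos: [0.5265, -0.2703, 0.0618]
tcp_rot: [-3.138, -0.0, 1.435]
ft_force: [-0.5, 1.6, -1.4]
opening: 0.0
gripper_force: 1.0
```

```bash
python3 t6.py
```

```text
25.95 gauge x -0.0033 y 0.0295 z 0.0618 Fy 1.5272220119761886 [-0.531  1.614 -1.398] 1.970613717820408e-05
blue side [236 230  19  11  79] [243.949 233.848]
```

Call:
jog_arm(
  series=[
    [[255,-0.002,0,0,0,0,0],[255,-0.004,0,0,0,0,0],[255,-0.006,0,0,0,0,0]],
  ],
)

```text
time: 26.3
tcp_pos: [0.5263, -0.2725, 0.0619]
tcp_rot: [-3.138, -0.0, 1.435]
ft_force: [-0.4, 3.3, -0.5]
opening: 0.0001
gripper_force: 1.0
```

Call:
jog_arm(
  series=[
    [[255,-0.002,0,0,0,0,0],[255,-0.004,0,0,0,0,0]],
  ],
)

```text
time: 26.47
tcp_pos: [0.5261, -0.2742, 0.0619]
tcp_rot: [-3.138, -0.0, 1.435]
ft_force: [-0.1, 2.1, 0.5]
opening: -0.0003
gripper_force: 1.0
```

Call:
jog_arm(
  series=[
    [[255,-0.002,0,0,0,0,0],[255,-0.004,0,0,0,0,0]],
  ],
)

```text
time: 26.63
tcp_pos: [0.5259, -0.2758, 0.0619]
tcp_rot: [-3.138, -0.0, 1.435]
ft_force: [0.5, 1.6, -0.1]
opening: -0.0001
gripper_force: 1.0
```

Call:
jog_arm(
  series=[
    [[255,-0.002,0,0,0,0,0],[255,-0.003,0,0,0,0,0]],
  ],
)

```text
time: 26.8
tcp_pos: [0.5257, -0.2771, 0.0619]
tcp_rot: [-3.138, -0.0, 1.435]
ft_force: [0.5, 2.4, 1.5]
opening: -0.0001
gripper_force: 0.9
```

Call:
jog_arm(
  series=[
    [[255,-0.002,0,0,0,0,0],[255,-0.003,0,0,0,0,0]],
  ],
)

```text
time: 26.97
tcp_pos: [0.5255, -0.2782, 0.0619]
tcp_rot: [-3.138, -0.0, 1.435]
ft_force: [1.4, 1.2, 0.8]
opening: 0.0004
gripper_force: 0.9
```

Call:
jog_arm(
  series=[
    [[255,-0.002,0,0,0,0,0],[255,-0.002,0,0,0,0,0]],
  ],
)

```text
time: 27.13
tcp_pos: [0.5253, -0.2791, 0.0619]
tcp_rot: [-3.138, -0.0, 1.435]
ft_force: [1.0, 1.2, 0.3]
opening: 0.0
gripper_force: 0.4
```

Call:
jog_arm(
  series=[
    [[255,-0.002,0,0,0,0,0],[255,-0.002,0,0,0,0,0]],
  ],
)

```text
time: 27.3
tcp_pos: [0.5252, -0.2798, 0.0619]
tcp_rot: [-3.138, -0.0, 1.435]
ft_force: [0.3, 1.2, 0.9]
opening: 0.0001
gripper_force: 0.5
```

Call:
jog_arm(
  series=[
    [[255,-0.002,0,0,0,0,0],[255,-0.002,0,0,0,0,0]],
  ],
)

```text
time: 27.47
tcp_pos: [0.5251, -0.2806, 0.0619]
tcp_rot: [-3.138, -0.0, 1.435]
ft_force: [0.7, 1.3, 0.6]
opening: 0.0002
gripper_force: 0.5
```

Call:
jog_arm(
  series=[
    [[255,-0.002,0,0,0,0,0],[255,-0.002,0,0,0,0,0]],
  ],
)

```text
time: 27.63
tcp_pos: [0.525, -0.2814, 0.0618]
tcp_rot: [-3.138, -0.0, 1.435]
ft_force: [0.1, 1.3, 0.0]
opening: 0.0
gripper_force: 0.6
```

Call:
jog_arm(
  series=[
    [[255,-0.002,0,0,0,0,0],[255,-0.002,0,0,0,0,0]],
  ],
)

```text
time: 27.8
tcp_pos: [0.5248, -0.2822, 0.0618]
tcp_rot: [-3.138, -0.0, 1.435]
ft_force: [0.6, 0.0, 0.8]
opening: 0.0001
gripper_force: 0.6
```

Call:
jog_arm(
  series=[
    [[255,-0.002,0,0,0,0,0],[255,-0.002,0,0,0,0,0]],
  ],
)

```text
time: 27.97
tcp_pos: [0.5247, -0.2829, 0.0618]
tcp_rot: [-3.138, -0.0, 1.435]
ft_force: [0.1, 0.6, 0.6]
opening: -0.0
gripper_force: 0.6
```

Call:
jog_arm(
  series=[
    [[255,-0.002,0,0,0,0,0],[255,-0.002,0,0,0,0,0]],
  ],
)

```text
time: 28.13
tcp_pos: [0.5247, -0.2833, 0.0618]
tcp_rot: [-3.138, -0.001, 1.435]
ft_force: [0.4, 5.1, 1.8]
opening: 0.0
gripper_force: 2.3
```

Call:
jog_arm(
  series=[
    [[255,-0.002,0,0,0,0,0],[255,-0.002,0,0,0,0,0]],
  ],
)

```text
time: 28.3
tcp_pos: [0.5247, -0.2834, 0.0618]
tcp_rot: [-3.137, -0.002, 1.436]
ft_force: [0.8, 8.3, 2.9]
opening: 0.0003
gripper_force: 4.3
```

```bash
python3 t6.py; python3 - <<'E'
from g import *
import pickle,cv2
np.set_printoptions(linewidth=200)
f=pickle.load(open("wx.pkl","rb"));im=f["image"]
pr=lambda P:cv2.projectPoints(np.array([P],float),f["rvec"],f["tvec"],np.array(f["K"]),None)[0].ravel()
for n,P in(("fixed jaw top inner",G-.06*gyv+[0,0,.075]),("pot mouth at -34",G-.034*gyv+[0,0,.08]),("bed",G+[0,0,.01])):print(n,pr(P))
E
```

```text
28.3 gauge x -0.0032 y 0.0163 z 0.0618 Fy 8.342654338776393 [0.791 8.312 2.878] 0.00030837981810265583
blue side [235 233  20  11  89] [243.506 236.652]
fixed jaw top inner [264.161 432.004]
pot mouth at -34 [264.762 398.159]
bed [263.094 250.323]
```

Firm resistance felt (TCP stalled, 8 N). One small extra push, hold, then back off.

Call:
jog_arm(
  series=[
    [[255,-0.002,0,0,0,0,0],[255,-0.002,0,0,0,0,0],[255,-0.002,0,0,0,0,0],[255,-0.002,0,0,0,0,0]],
  ],
)

```text
time: 28.73
tcp_pos: [0.5247, -0.2835, 0.0618]
tcp_rot: [-3.137, -0.002, 1.436]
ft_force: [-0.5, 12.5, 5.1]
opening: 0.0001
gripper_force: 6.1
```

Call:
jog_arm(
  series=[
    [[255,0.005,0,0,0,0,0],[255,0.02,0,0,0,0,0],[255,0.06,0,0,0,0,0],[255,0.12,0,-0.02,0,0,0],[255,0.15,0,-0.1,0,0,0],[255,0.15,0,-0.2,0,0,0],[255,0.15,0,-0.3,0,0,0],[255,0.15,0,-0.3,0,0,0],[255,0.15,0,-0.3,0,0,0]],
  ],
)

```text
time: 29.48
tcp_pos: [0.5338, -0.2264, 0.1841]
tcp_rot: [-3.142, 0.001, 1.434]
ft_force: [-1.0, -1.2, -0.7]
opening: -0.0001
gripper_force: 0.0
```

```bash
python3 t6.py; python3 - <<'E'
from g import *
from h import snap,plane
import cv2
np.set_printoptions(linewidth=220,suppress=True,precision=4)
f=snap(robot,"w11");im=f["image"];h=cv2.cvtColor(im,cv2.COLOR_BGR2HSV)
pr=lambda P:cv2.projectPoints(np.array([P],float),f["rvec"],f["tvec"],np.array(f["K"]),None)[0].ravel()
for n,y,z in(("fixed inner top",-.06,.075),("mouth",-.034,.08),("slide inner top",-.008,.074),("slide outer top",.006,.074),("outer foot",.006,.015)):print(n,pr(G+y*gyv+[0,0,z]))
k,l,st,c=cv2.connectedComponentsWithStats(cv2.inRange(h,(105,110,40),(125,255,255)))
for i in np.argsort(-st[1:,4])[:2]+1:
    print("blue",st[i]); x,y,w,hh=st[i][:4]
    t=plane(f,[(x+w/2,y),(x+w/2,y+hh)],.074)-G;print("as top: gauge y",t@gyv,"as foot",(plane(f,[(x+w/2,y),(x+w/2,y+hh)],.015)-G)@gyv)
u,v=pr(G-.034*gyv+[0,0,.08]).round().astype(int)
print(cv2.cvtColor(im,cv2.COLOR_BGR2GRAY)[max(v-48,0):v+49:5,u-45:u+46:5])
E
```

```text
29.4833 gauge x -0.0019 y 0.0740 z 0.1841 Fy -1.3156519283655943 [-1.007 -1.19  -0.663] -0.0001105419751257818
blue side [235 233  21  10 108] [244.333 235.787]
fixed inner top [261.7084 342.7211]
mouth [261.8567 321.8743]
slide inner top [261.8999 291.1526]
slide outer top [261.9577 276.5215]
outer foot [261.4374 245.568 ]
[[182  52  51  53  52  47  47  70  50  78  46  47  52  53  53  55  86 220 202]
 [ 72  50  47  46  45  42  43  44  46  43  42  44  46  47  49  53  53 197 197]
 [ 47  47  46  44  42  41  41  40  43  39  39  41  41  45  47  49  51  52  54]
 [ 46  43  44  42  40  39  38  37  42  37  38  40  39  43  42  45  48  48  51]
 [ 41  40  40  39  36  36  36  35  40  36  35  35  37  37  39  40  42  45  48]
 [ 39  39  37  36  36  34  32  31  36  33  31  32  34  36  38  40  40  42  43]
 [ 38  34  35  33  32  31  28  31  35  32  32  30  31  33  34  35  39  39  40]
 [ 35  32  31  31  31  28  27  30  33  29  33  27  29  30  32  34  36  36  38]
 [ 38  34  31  30  28  28  31  34  52  41  32  25  28  29  31  30  37  36  34]
 [ 36  30  27  30  26  25  30  30  53  45  32  23  27  29  29  30  33  31  33]
 [ 29  27  27  27  24  26  30  40  66  60  29  24  26  26  27  27  30  29  29]
 [ 29  26  25  26  23  22  23  84  80  68  26  25  23  26  26  25  27  28  28]
 [ 24  25  28  26  23  30  23  57 155 166  23  21  21  25  26  26  25  26  28]
 [ 27  26  26  26  22  24  24  26  35  27  24  25  21  25  25  24  27  27  35]
 [ 24  26  26  24  22  20  19  23  22  20  22  21  22  23  24  24  23  25  35]
 [ 26  25  23  20  22  23  24  25  22  24  21  23  23  21  23  24  26  23  25]
 [ 22  24  23  20  23  22  22  23  22  24  23  22  23  22  22  22  21  23  26]
 [ 22  24  24  19  23  23  24  24  22  22  22  22  24  21  22  24  23  24  24]
 [ 21  17  19  22  24  21  24  21  23  22  23  23  23  18  21  21  22  20  19]
 [ 21  19  18  19  24  23  23  23  22  24  21  25  20  22  21  20  18  20  19]]
```

Call:
jog_arm(
  series=[
    [[255,0,0,-0.08,0,0,0],[255,-0.08,0,-0.12,0,0,0],[255,-0.16,0,-0.16,0,0,0],[255,-0.24,0,-0.2,0,0,0],[255,-0.26,0,-0.2,0,0,0],[255,-0.26,0,-0.2,0,0,0],[255,-0.26,0,-0.2,0,0,0]],
  ],
)

```text
time: 30.22
tcp_pos: [0.5188, -0.3287, 0.2604]
tcp_rot: [-3.136, -0.001, 1.434]
ft_force: [-0.9, 0.9, -0.8]
opening: 0.0002
gripper_force: 0.0
```

```bash
python3 - <<'E'
from g import *
from h import snap,plane
import cv2
np.set_printoptions(linewidth=220,suppress=True,precision=4)
f=snap(robot,"w12");im=f["image"];h=cv2.cvtColor(im,cv2.COLOR_BGR2HSV);print(f["st"]["tcp_pos"],f["st"]["ft_force"])
pr=lambda P:cv2.projectPoints(np.array([P],float),f["rvec"],f["tvec"],np.array(f["K"]),None)[0].ravel()
for n,y,z in(("fixed inner top",-.06,.075),("mouth",-.034,.08),("slide inner top",-.008,.074),("slide outer top",.006,.074)):print(n,pr(G+y*gyv+[0,0,z]))
k,l,st,c=cv2.connectedComponentsWithStats(cv2.inRange(h,(105,110,40),(125,255,255)))
i=1+st[1:,4].argmax();print("blue",st[i]);x,y,w,hh=st[i][:4]
print("blue top/bottom as top plane: gauge y",(plane(f,[(x+w/2,y),(x+w/2,y+hh)],.074)-G)@gyv)
u,v=pr(G-.034*gyv+[0,0,.08]).round().astype(int)
print((u,v));print(cv2.cvtColor(im,cv2.COLOR_BGR2GRAY)[v-48:v+49:4,u-44:u+45:4])
E
```

```text
[ 0.5188 -0.3287  0.2604] [-0.9257  0.9387 -0.8207]
fixed inner top [261.3888 205.1146]
mouth [261.4881 182.1223]
slide inner top [261.5229 155.5377]
slide outer top [261.5627 141.4784]
blue [232 143  57  13 677]
blue top/bottom as top plane: gauge y [ 0.0045 -0.0085]
(np.int64(261), np.int64(182))
[[134 137  87 127 135 145 146 140 144 147 148 154 145 147 136 148 143 136 144  86 142 144 152]
 [134 133 133 137 134  76  72  75  73  73  75  74  72  73  71  72  72  98 142 141 144 141 151]
 [133 131  80 105  72  67  65  66  66  65  67  66  69  68  69  69  70  71 115  84 112 137 145]
 [188 119  89 119  89  87  85  88  87  86  88  88  87  88  89  90  92  93  96 105 137 137 143]
 [186 178 119 104  88  88  85  87  86  86  86  87  87  88  90  91  91  92  98  88 143 128 140]
 [185 151 132 126  87  87  86  86  85  85  85  86  86  86  87  87  90  90  98  87 146 132 141]
 [188 183 152 157 179 188 191 119  89 102 103 103 103 104  98  93 139 137 145  88 146 133 139]
 [191 147 129 133 185 191 195  85  93 103 118 119 120 117 113 108  99 137 145  89 149 191 206]
 [195 175 150 133 186 192 170  88  94 11
[... 875 characters left out ...]
6  96  97  98 218 222 217 211 200]
 [185 169 188 194 160 168 164 170 170 164 172 174 172 164 175 179 176 157 208 222 218 219 220]
 [183 166 187 194 193 216 217 215 212 218 213 218 218 226 233 235 236 232 214 222 217 218 221]
 [178 176 184 188 172 204 205 205 204 201 209 204 209 227 225 227 230 232 210 215 211 215 222]
 [172 177 178 175 177 175 181 182 188 211 207 201 198 190 170 177 219 221 221 222 219 217 214]
 [176 175 176 176 180 179 179 183 202 217 217 210 208 209 188 152 221 221 223 222 223 205 198]
 [176 176 176 175 178 186 182 186 197 214 218 216 212 218 208 134 221 220 220 221 216 211 196]
 [178 180 175 175 179 185 184 184 184 212 210 201 200 209 206 114 216 214 214 219 212 197 195]]
```

Jaw gap measures about 51 mm with the pot upright between the jaws, and the arm is clear.

```bash
python3 -c "
from bench import robot
print(robot.sign_off())"
```

```text
the job is handed in; nothing more can be done
None
```

The pot stands upright on the gauge bed, held between both jaws (12.5 N at the last push, gap about 51 mm), and I handed the job in at about 30 s, but I viewed 11 pictures, one over the limit of 10, and no verdict came back.

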